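# Shut down the cup line: stop bar, then turn the status sign

## Task

Shut down the cup line: first press the long stop bar near its middle, fully down so that both ends sink evenly, keep it down for about half a second and let it spring back; then turn the leaning two-sided sign under the lamp bar half a turn, fully to its stop, so that its other face looks to the far side of the table, and let go. Do not knock the lamp frame or shift the other things on the table.

Things in the scene. Friction and masses are not known exactly. Their poses are not given: they have to be found in the camera images.
- sign (a joint): Turn of the sign about its leaning spindle, rad. Near 0 (0 to 0.35) at the start, pi at its far stop: half a turn. It cannot go below 0 or above pi; it turns anticlockwise seen from above, looking down along the spindle. Stiff: it stays where it is left, friction about 0.07 N m, free of springs and balanced. The stop can be felt.
- sign_top (a point): Middle of the sign's top edge, on its spindle axis, about 173 mm above the table. Axes turn with the sign: z up along the spindle (leaning 40 degrees from vertical, to the robot's side of the stand), x square to the plate, out of the face with the raised disc, y along the top edge. At joint 0 that face looks to the far side and up. Can be pinched across its thickness by a tool tilted along the spindle.
- sign_middle (a point): Centre of the sign plate, 54.5 mm below sign_top along the spindle; same axes. White plastic plate 110 mm wide, 109 mm tall, 10 mm thick, on a short steel spindle. One face has a raised grey disc, the other a raised grey bar, both 3 mm high and more than 57 mm below the top edge: the strip above is bare on both faces.
- stand: Fixed steel stand of the sign and the lamp. Origin on the table straight below sign_top; x to the far side (the sign leans to -x), y to the left, z up. The lamp frame is fixed to it. The foot of the spindle is at x = 107, z = 45 mm, on a base plate x 64 to 174 mm, y -50 to 50 mm.
- lamp: Lamp frame over the sign, same origin and axes as the stand: two posts 24 mm wide at x = 12, y = -155 and 155 mm (feet to x = 75 mm) and a lamp bar at x -10 to 34, y -180 to 180, z 320 to 360 mm. A tool pointing straight down has no room over the sign; one leaning with the spindle from the robot's side passes in front of and below the bar.
- stop_bar (a joint): How far the middle of the stop bar is pressed down, m: 0 up, 0.010 fully down on a hard stop. Springs push it up: about 3 N at the top (less the bar's weight), 8 N at the bottom.
- bar_rock (a joint): Rocking of the stop bar about its middle, rad: 0 level, either way up to 0.12. A centring spring of 4 N m/rad; a push away from the middle makes one end sink more than the other.
- bar_middle (a point): Middle of the top face of the stop bar, a plain aluminium bar 240 mm long, 34 mm wide, 12 mm thick, lying level 56 mm above the table over a grey base 270 x 75 x 26 mm. Site axes: y along the bar, z up.
- bowl: Beige bowl, 190 mm wide, 85 mm high; origin under its centre. Bystander.
- dish: Glass baking dish 200 x 300 mm, 60 mm high; origin under its centre. Bystander.
- cup_stack: Stack of white cups, 72 mm wide, 133 mm high; origin under its centre. Bystander.
- cup: Single white cup, 68 mm wide, 85 mm high; origin under its centre. Bystander.
- spoon: Spoon lying on the table. Bystander.
- jar: Glass jar, 72 mm wide, 110 mm high; origin under its centre. Bystander.
- carton: Plain carton 65 x 90 mm, 160 mm high; origin under its centre. Bystander.

How it is judged:
On the way, in this order (a step that is already met when the one before it is completed fails the run):
1. stop bar pressed fully down with both ends level, the sign not yet turned (value of joint stop_bar above 0.008 m and value of joint bar_rock between -0.05 and 0.05 rad and value of joint sign below 0.6 rad), for 0.2 s.
2. sign turned half a turn to its stop (value of joint sign above 3.04 rad), for 0.2 s.
At the end, for the whole second after the job is handed in: The sign rests within 0.1 rad (6 degrees) of its far stop, showing its other face, and the stop bar, pressed down before (at least 8 of 10 mm, within 0.05 rad of level, for 0.2 s), is back up (value of joint sign above 3.04 rad and velocity of joint sign between -0.05 and 0.05 rad/s and value of joint stop_bar below 0.002 m); the robot touches nothing.
It fails at once if the lamp frame is knocked (over 5 N) (contact force between any of the arm, the fingers and lamp above 5 N).
It fails at once if a bystander is shifted by more than 30 mm (distance of any of bowl, dish, cup_stack, cup, spoon, jar, carton from where it was at the start of the episode above 0.03 m).
It fails at once if a bystander is tipped over (angle between any of bowl, dish, cup_stack, cup, jar, carton's own z axis and vertical above 0.5 rad).
It also fails if it takes over 72 s, if anything falls off the work surface, if the arm or the gripper's body presses on something with over 40 N, if the wrist force passes 120 N, or if a joint passes its speed limit or range.

## Robot

A 6-joint arm with a two-finger parallel gripper is mounted at the origin on the work surface. World frame = base frame: x ahead of the robot, y to its left, z up, the work surface at z = 0. Lengths are in m, angles in rad, forces in N, time in s.
With the tool pointing down it reaches from about 0.35 to 0.875 m from the base axis. Payload 4.2 kg.
Tool frame: the origin (TCP) lies at the very end of the fingers, on their centre line; the grasp point (between the pads) lies 19 mm behind it (arm.grip_point_offset is the y of the grasp point in the tool frame, in m); y points along the fingers, x is the direction in which the jaws open and shut, and the axes are right-handed (so a half turn about y gives the same grasp; the last joint's range is limited). The gripper opens to 87 mm and grips with 3 to 60 N. Pads are 19 mm wide; open, the fingers measure 117 mm over their backs; the gripper's body (75 mm by 190 mm) begins 51 mm behind the grasp point.
Start: joints at [1.57, 0.385, 0.008, 0, -1.194, -0.259], TCP at [0.161, 0.604, 0.223] pointing down, gripper open.
Joint ranges: [-3.14, 3.14], [-1.21, 2.06], [-1.07, 1.41], [-3.16, 2.05], [-2.99, -0.16], [-3.1, 3.1]. Speed limits (rad/s): [2.79, 2.79, 3.14, 3.14, 3.14, 3.14].

## Interface

Orientations are given as a unit quaternion [w, x, y, z].
In Python, from rig import monitor, eyes, arm, spotter gives the robot as it stands.
- The arm moves only by the tool send_rows, never from a script. Its arguments are lists of equal length, an entry for each row: "twist": the turn, a rotation vector about the tool's x, y, z in rad, a list of three; "delta_pos": the shift along the tool's x, y, z in m, a list of three; "gripper": the closure, from 0 (fully open) to 1 (shut). A call has exactly 5 rows; each row is the pose to reach, as a shift and turn from the pose commanded when the call began, along the tool's axes at that moment; what a row does not reach only later rows make up. A row lasts 1/12 s, in which the tool goes at most 41.7 mm and 7.16 degrees, less where a joint would pass 70% of its speed; a pose out of reach is approached as far as the arm can. A call with a gripper value outside its range is refused whole. The fingers move at their own pace and stop on an object; "grip_force" is the grip in N (left out, the last holds). Time passes only in rows, so rows that repeat a pose let the fingers close, or fill a call up. It gives the time, the measured TCP pose, the force and the opening at its end, in the units of the state.
- monitor.observe(): the state, without advancing time (a new reading comes with each control period).
- eyes.camera(name): name is "scene" or "top"; returns a dict with "image" (400x640x3 uint8, red, green, blue), "depth" (400x640 float32, m along the optical axis (not along the pixel's ray), 0 where there is no reading), "fx", "fy", "cx", "cy" (pixels), "rvec" (rotation vector, rad) and "tvec" (3), from world to camera coordinates, as OpenCV has them. Camera axes: x right, y down, z forward; pixel columns grow to the right and rows downward; lengths in m; the calibration is good to about 2 mm. A picture is of the moment at which its call begins.
- arm.hand_in(): hands the job in, once; it reports no verdict.
Trained networks look in the newest picture that a camera, given by its name, has taken for a name from the list of things; names that differ only in an ending like _2 or _b are one class to them, and where a whole thing is asked for, a point or a joint stands for the part that bears it (a point fixed in the world has none). Each returns a list of dicts, best first, with "score" (0 to 1); they miss things now and then, are a little off and sometimes report something else, mostly with a low value. They report only what shows in the picture. A call takes as long as a camera call.
- spotter.regions_of(camera, label): "mask" (400x640 bool, what is visible of it) and "rect" ([left, top, right, bottom] in pixels, round what is visible of it).
The state is a dict: "time": time; "q": joint angles; "dq": joint speeds; "joint_torque": joint torques, N m; "tool_pos": TCP position; "ee_rot": TCP orientation; "force": force on the tool from outside, world axes, zero at the start; "torque": the same for the moment, N m; "finger_gap": opening from 0.0 (shut) to 1.0 (fully open).
Only numpy, scipy, OpenCV 4.12 (cv2) and the standard library are available. Lean on these libraries where they do the work, as an engineer would, in place of code of your own. Each camera call takes 0.05 s, during which the arm holds its last target.

## Working session

There is one attempt and no reset: what is moved stays moved. The work goes in short steps, Python scripts to look and compute and a tool call to move; the robot and the scene stay as the last step left them, time stands still between calls to the robot, and variables do not carry over. Pictures are saved under pics/ and viewed, and the job is handed in when it is done.

Besides the shell and the picture viewer there is one more tool, called after "Emit:" as name(argument=value, ...) on one line, values as JSON. send_rows: Moves the arm, as the interface text tells. Its arguments: {"type":"object","properties":{"twist":{"type":"array"},"delta_pos":{"type":"array"},"gripper":{"type":"array"},"grip_force":{"type":"number"}},"required":["twist","delta_pos","gripper"]}

```bash
ls; mkdir -p pics; python3 - <<'E'
from rig import monitor, eyes, arm, spotter
import cv2,pickle
print(monitor.observe()); print(arm.grip_point_offset)
for n in ["scene","top"]:
    c=eyes.camera(n); cv2.imwrite(f"pics/{n}0.png",c["image"][:,:,::-1]); pickle.dump(c,open(f"{n}0.pkl","wb"))
    print({k:c[k] for k in c if k not in("image","depth")})
E
```

```text
pics
{'time': 0.0, 'q': array([ 1.56959658e+00,  3.85557946e-01,  6.59545010e-03, -5.04414517e-04,
       -1.19401565e+00, -2.58596499e-01]), 'dq': array([-0.00125049,  0.00093839,  0.00016898, -0.00019646,  0.0004974 ,
       -0.00132569]), 'joint_torque': array([ 1.67453356e-03, -3.90668643e+01,  1.87397236e+01,  4.21965256e+00,
        1.08461076e-02, -1.92873349e-04]), 'tool_pos': array([0.16038031, 0.60342786, 0.22144609]), 'ee_rot': array([-0.43036634,  0.43157077, -0.56008411,  0.56110362]), 'force': array([ 0.00639433,  0.22561658, -0.4134247 ]), 'torque': array([ 0.01161913, -0.00014132,  0.04509891]), 'finger_gap': 1.0010025802018037}
-0.0187
{'fx': 406.95447312773155, 'fy': 406.95447312773155, 'cx': 318.86851392779556, 'cy': 197.54736033862613, 'rvec': array([ 2.11466702,  1.28502955, -0.47194965]), 'tvec': array([-0.20724772, -0.34387538,  1.60109884])}
{'fx': 454.1727763925302, 'fy': 454.1727763925302, 'cx': 309.8345603311677, 'cy': 198.55506964129822, 'rvec': array([ 2.10818226, -2.12113353,  0.18801431]), 'tvec': array([-0.06914846,  0.60383145,  1.59881267])}
```

View pics/scene0.png

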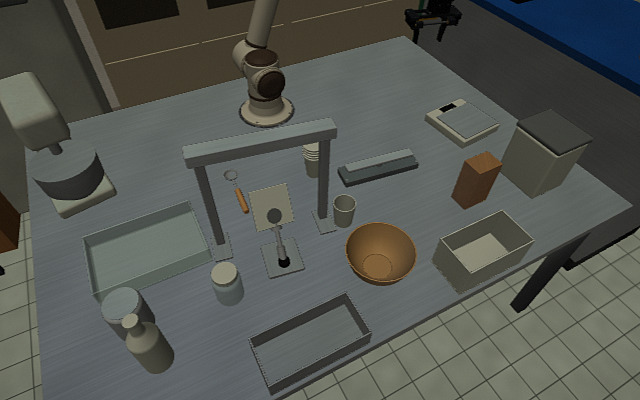

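View pics/top0.png

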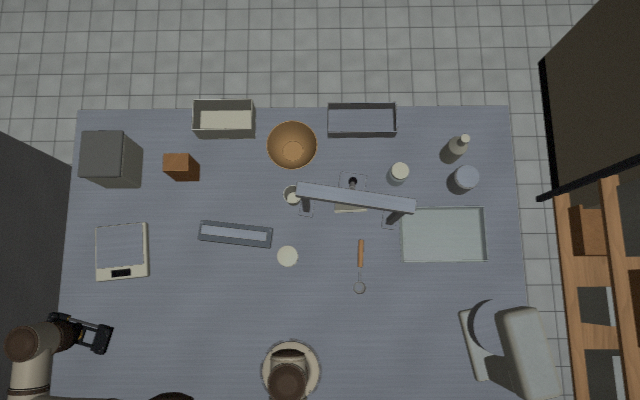

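```bash
cat > h.py <<'E'
import numpy as np,cv2
def world(c,mask=None):
    d=c["depth"]; v,u=np.nonzero((d>0) if mask is None else (mask&(d>0)))
    z=d[v,u]; P=np.c_[(u-c["cx"])/c["fx"]*z,(v-c["cy"])/c["fy"]*z,z]
    R=cv2.Rodrigues(c["rvec"])[0]
    return (P-c["tvec"])@R,u,v
E
python3 - <<'E'
from rig import monitor, eyes, arm, spotter
from h import *
import pickle
np.set_printoptions(precision=4,suppress=True)
for n in ["top","scene"]:
    c=eyes.camera(n); pickle.dump(c,open(f"{n}1.pkl","wb"))
    M={}
    for l in ["sign","sign_top","stand","lamp","stop_bar","bowl","dish","cup_stack","cup","spoon","jar","carton"]:
        r=spotter.regions_of(n,l)
        for k in r[:2]:
            P,_,_=world(c,k["mask"])
            if len(P)==0: continue
            print(n,l,round(k["score"],2),k["rect"],len(P),np.percentile(P,[2,50,98],axis=0).round(3).tolist())
        if r: M[l]=r[0]["mask"]
    pickle.dump(M,open(f"{n}M.pkl","wb"))
E
```

```text
top sign 0.69 [333.4, 202.7, 362.1, 213.4] 207 [[0.536, -0.256, 0.137], [0.546, -0.199, 0.167], [0.568, -0.159, 0.184]]
top sign 0.52 [294.8, 173.0, 415.2, 229.7] 3086 [[0.506, -0.381, 0.002], [0.552, -0.221, 0.355], [0.7, -0.042, 0.363]]
top sign_top 0.62 [332.6, 204.6, 366.3, 213.7] 208 [[0.536, -0.256, 0.136], [0.546, -0.196, 0.166], [0.568, -0.157, 0.181]]
top stand 0.6 [293.8, 172.2, 415.3, 228.7] 3092 [[0.506, -0.377, -0.0], [0.553, -0.219, 0.355], [0.702, -0.039, 0.363]]
top lamp 0.77 [297.5, 182.5, 417.5, 232.8] 2439 [[0.505, -0.379, 0.003], [0.548, -0.217, 0.357], [0.592, -0.039, 0.364]]
top stop_bar 0.6 [200.0, 226.6, 266.0, 238.3] 620 [[0.457, 0.091, 0.026], [0.482, 0.202, 0.054], [0.506, 0.318, 0.062]]
top bowl 0.6 [265.3, 119.2, 316.2, 170.9] 1978 [[0.727, -0.09, -0.002], [0.821, -0.001, 0.03], [0.89, 0.081, 0.085]]
top bowl 0.45 [399.2, 204.1, 484.0, 265.1] 4796 [[0.374, -0.698, -0.003], [0.473, -0.562, 0.006], [0.569, -0.402, 0.061]]
top dish 0.7 [397.2, 205.7, 487.3, 263.8] 4865 [[0.374, -0.698, -0.004], [0.473, -0.563, 0.006], [0.569, -0.402, 0.061]]
top cup 0.63 [28
[... 1822 characters left out ...]
, 170.7, 247.1, 215.2] 261 [[0.263, -0.266, 0.0], [0.369, -0.254, 0.014], [0.458, -0.227, 0.022]]
scene spoon 0.28 [82.8, 201.6, 214.8, 302.6] 8229 [[0.376, -0.698, 0.001], [0.46, -0.562, 0.008], [0.575, -0.409, 0.06]]
scene jar 0.59 [211.1, 259.5, 243.2, 307.1] 1107 [[0.67, -0.428, 0.008], [0.716, -0.397, 0.087], [0.73, -0.363, 0.112]]
scene jar 0.55 [84.7, 199.6, 212.7, 302.4] 8046 [[0.377, -0.697, 0.002], [0.46, -0.562, 0.008], [0.575, -0.409, 0.06]]
scene carton 0.65 [451.0, 153.1, 504.9, 209.3] 1835 [[0.687, 0.348, 0.0], [0.737, 0.367, 0.109], [0.753, 0.439, 0.162]]
scene carton 0.23 [343.6, 221.3, 418.1, 286.2] 3643 [[0.714, -0.089, 0.001], [0.782, 0.015, 0.036], [0.886, 0.082, 0.086]]
```

```bash
python3 - <<'E'
from h import *
import pickle
np.set_printoptions(precision=4,suppress=True)
for n in ["top","scene"]:
    c=pickle.load(open(f"{n}1.pkl","rb")); M=pickle.load(open(f"{n}M.pkl","rb"))
    P,u,v=world(c)
    def rect(m,t):
        Q=P[m]; r=cv2.minAreaRect((Q[:,:2]*1000).astype(np.float32)); print(n,t,len(Q),"z",np.median(Q[:,2]),r)
    box=(P[:,0]>.43)&(P[:,0]<.54)&(P[:,1]>.07)&(P[:,1]<.35)
    rect(box&(P[:,2]>.047)&(P[:,2]<.066),"bar"); rect(box&(P[:,2]>.015)&(P[:,2]<.066),"base")
    L=(P[:,0]>.48)&(P[:,0]<.63)&(P[:,1]>-.45)&(P[:,1]<.02)&(P[:,2]>.345)&(P[:,2]<.375); rect(L,"lampbar")
    S=M["sign"].copy()
    S=cv2.erode(S.astype(np.uint8),np.ones((3,3)))>0 if n=="scene" else S
    Q,_,_=world(c,S); Q=Q[Q[:,2]>.06]
    # ransac plane
    best=None;rng=np.random.default_rng(0)
    for i in range(500):
        a=Q[rng.choice(len(Q),3,replace=False)]; nn=np.cross(a[1]-a[0],a[2]-a[0]); l=np.linalg.norm(nn)
        if l<1e-6: continue
        nn/=l; k=abs((Q-a[0])@nn)<.003
        if best is None or k.sum()>best.sum(): best=k
    A=Q[best]; m=A.mean(0); nn=np.linalg.svd(A-m)[2][2]; nn*=np.sign(nn[2]); print(n,"sign plane",len(A),len(Q),m,nn, A.min(0),A.max(0))
    pickle.dump(A,open(f"{n}A.pkl","wb"))
    B=P[(abs(P[:,2]-.01)<.02)&(P[:,0]>.6)&(P[:,0]<.78)&(P[:,1]>-.3)&(P[:,1]<-.16)]
E
```

```text
top bar 600 z 0.05432882218811336 ((481.5962219238281, 205.65573120117188), (241.76710510253906, 34.50234603881836), 83.0628433227539)
top base 1471 z 0.028653133937805962 ((481.5555114746094, 205.4302520751953), (269.82257080078125, 75.61917877197266), 83.02455139160156)
top lampbar 1813 z 0.35827579714351554 ((550.0572509765625, -210.495849609375), (359.3914489746094, 46.02317428588867), 80.69203186035156)
top sign plane 159 207 [ 0.5504 -0.1999  0.1623] [0.7748 0.1014 0.6241] [ 0.5378 -0.2597  0.1324] [ 0.5689 -0.1558  0.1839]
scene bar 592 z 0.05494360178156105 ((483.47283935546875, 203.57119750976562), (238.89967346191406, 39.25740432739258), 82.16371154785156)
scene base 1487 z 0.027317627928163966 ((486.3543395996094, 204.502685546875), (274.9998779296875, 76.50444793701172), 81.71928405761719)
scene lampbar 2541 z 0.35901571607692895 ((551.8433837890625, -212.08734130859375), (358.5811767578125, 48.73820495605469), 80.64479064941406)
scene sign plane 1170 1427 [ 0.5762 -0.2169  0.1349] [0.767  0.1056 0.633 ] [ 0.5419 -0.2719  0.0607] [ 0.642  -0.1601  0.1793]
```

```bash
python3 - <<'E'
import cv2
a=cv2.imread("pics/scene0.png")[100:290,170:430]; cv2.imwrite("pics/crop1.png",cv2.resize(a,None,fx=3,fy=3,interpolation=2))
E
```

```text
(no output)
```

View pics/crop1.png

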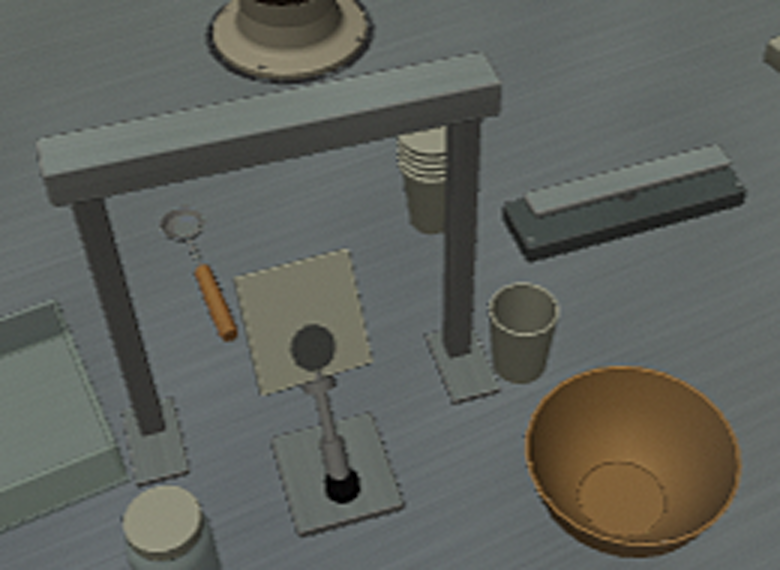

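```bash
python3 - <<'E'
from h import *
import pickle
from scipy.spatial.transform import Rotation as R
np.set_printoptions(precision=3,suppress=True)
from rig import monitor
s=monitor.observe(); w,x,y,z=s["ee_rot"]; Rt=R.from_quat([x,y,z,w]).as_matrix(); print(Rt, s["tool_pos"])
for n in ["top","scene"]:
    c=pickle.load(open(f"{n}1.pkl","rb")); P,u,v=world(c)
    T=(P-s["tool_pos"])@Rt
    k=(abs(T[:,0])<.16)&(abs(T[:,2])<.16)&(T[:,1]<.01)&(T[:,1]>-.4)&(P[:,2]>.03)
    T=T[k]
    for a in np.arange(-.4,0.01,.02):
        q=T[(T[:,1]>=a)&(T[:,1]<a+.02)]
        if len(q)>2: print(n,round(a,2),len(q),q.min(0),q.max(0))
    i=c["image"]; 
    cv2.imwrite(f"pics/g_{n}.png",cv2.resize((i[290:400,0:130] if n=="top" else i[0:60,380:500])[:,:,::-1],None,fx=5,fy=5,interpolation=2))
E
```

```text
[[-0.257 -0.     0.966]
 [-0.966 -0.    -0.257]
 [ 0.    -1.     0.   ]] [0.161 0.604 0.223]
top -0.38 630 [-0.035 -0.372 -0.091] [ 0.158 -0.36   0.037]
top -0.36 1242 [-0.041 -0.36  -0.128] [ 0.158 -0.34   0.042]
top -0.34 844 [-0.019 -0.34  -0.132] [ 0.114 -0.32   0.042]
top -0.32 384 [-0.008 -0.32  -0.109] [ 0.085 -0.3    0.042]
top -0.3 206 [-0.01  -0.3   -0.113] [ 0.073 -0.28   0.042]
top -0.28 191 [-0.027 -0.28  -0.092] [ 0.057 -0.26   0.044]
top -0.26 81 [-0.011 -0.26  -0.027] [ 0.045 -0.242  0.044]
top -0.24 112 [-0.006 -0.239 -0.031] [ 0.043 -0.22   0.04 ]
top -0.22 116 [-0.007 -0.22  -0.034] [ 0.042 -0.2    0.04 ]
top -0.2 36 [-0.013 -0.2   -0.034] [ 0.04  -0.18   0.038]
top -0.18 151 [-0.051 -0.18  -0.035] [ 0.04  -0.161  0.037]
top -0.16 8 [-0.015 -0.158  0.018] [ 0.019 -0.14   0.036]
top -0.14 31 [ 0.004 -0.138 -0.019] [ 0.019 -0.12   0.025]
top -0.12 583 [-0.095 -0.12  -0.039] [ 0.097 -0.1    0.037]
top -0.1 265 [-0.091 -0.1   -0.039] [ 0.095 -0.08   0.038]
top -0.08 43 [-0.086 -0.08  -0.036] [ 0.089 -0.066  0.038]
top -0.02 5 [-0.049 -0.016  0.006] [-0.042 -0.001  0.008]
scene -0.18 25 [-0.046 -0.166  0.029] [ 0.018 -0.16   0.041]
scene -0.16 89 [-0.048 -0.16  -0.021] [ 0.022 -0.14   0.035]
scene -0.14 143 [-0.05  -0.14  -0.022] [ 0.02  -0.12   0.031]
scene -0.12 448 [-0.093 -0.12  -0.039] [ 0.097 -0.1    0.043]
scene -0.1 271 [-0.094 -0.1   -0.039] [ 0.094 -0.08   0.042]
scene -0.08 88 [-0.086 -0.08  -0.034] [ 0.088 -0.06   0.039]
scene -0.06 59 [-0.056 -0.059 -0.012] [ 0.06  -0.04   0.015]
scene -0.04 50 [-0.055 -0.04  -0.01 ] [ 0.059 -0.02   0.017]
scene -0.02 46 [-0.053 -0.02  -0.012] [ 0.055 -0.     0.014]
```

View pics/g_top.png

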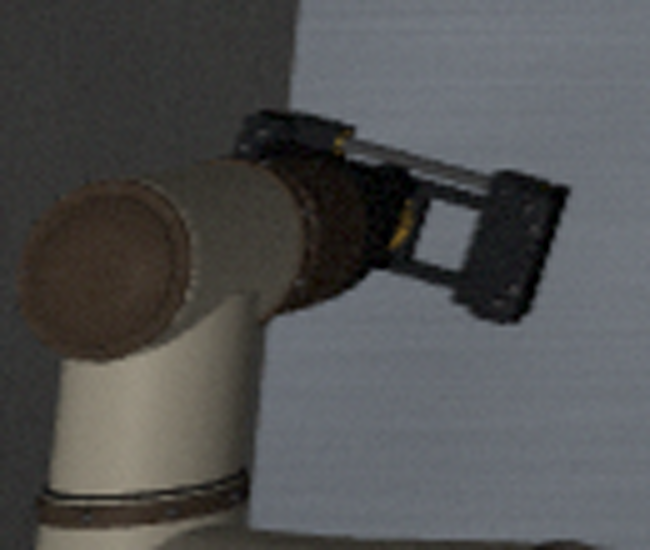

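View pics/g_scene.png

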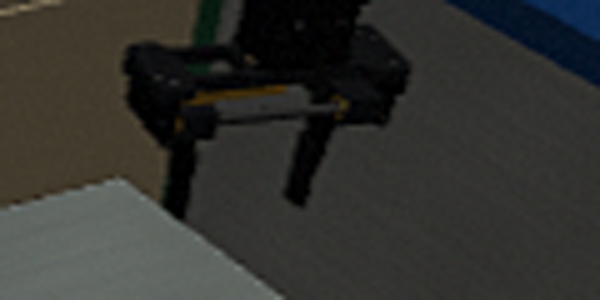

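Emit:
send_rows(twist=[[0,0.12,0],[0,0.24,0],[0,0.36,0],[0,0.48,0],[0,0.6,0]], delta_pos=[[0.012,0,0.016],[0.035,0,0.048],[0.059,0,0.08],[0.083,0,0.112],[0.106,0,0.145]], gripper=[1,1,1,1,1], grip_force=30)

```text
time: 1.82
tool_pos: [0.274, 0.4628, 0.2227]
ee_rot: [0.245, -0.244, 0.664, -0.663]
force: [0.3, 0.3, 0.3]
finger_gap: 0.706
```

```bash
cat >> h.py <<'E'
from scipy.spatial.transform import Rotation as Ro
np.set_printoptions(precision=4,suppress=True)
ys=np.array([.1615,.9869,0]); xs=np.array([.9869,-.1615,0]); up=np.array([0,0,1.])
O=np.array([.5395,-.2090,0]); zs=np.cos(np.radians(40))*up-np.sin(np.radians(40))*xs
n0=np.cos(np.radians(40))*xs+np.sin(np.radians(40))*up
TOP=O+np.array([0,0,.173])
def pose(s):
    w,x,y,z=s["ee_rot"]; return np.array(s["tool_pos"]),Ro.from_quat([x,y,z,w]).as_matrix()
def signR(th): # tool x=n(th), y=-zs
    n=np.cos(th)*n0+np.sin(th)*ys; y=-zs; return np.c_[n,y,np.cross(n,y)]
def rel(s,p,Rt=None):
    p0,R0=pose(s); d=R0.T@(np.array(p)-p0); r=np.zeros(3) if Rt is None else Ro.from_matrix(R0.T@Rt).as_rotvec()
    print("t",round(s["time"],2),"pos",p0,"q",s["q"],"F",s["force"],"gap",round(s["finger_gap"],3)); print("delta",d,np.linalg.norm(d),"twist",r,np.linalg.norm(r)); return d,r
E
python3 - <<'E'
from h import *
from rig import monitor
s=monitor.observe(); rel(s,[.482,.205,.15]); print(pose(s)[1])
E
```

```text
t 1.82 pos [0.274  0.4628 0.2227] q [ 1.3379  0.2364 -0.2062  0.     -1.128  -0.6319] F [0.256  0.2518 0.3242] gap 0.706
delta [0.009  0.0726 0.3311] 0.3391330650763552 twist [0. 0. 0.] 0.0
[[-0.7609  0.0001  0.6489]
 [-0.6489  0.0002 -0.7609]
 [-0.0002 -1.     -0.0001]]
```

Emit:
send_rows(twist=[[0,0.12,0],[0,0.24,0],[0,0.36,0],[0,0.48,0],[0,0.6,0]], delta_pos=[[0.001,0,0.035],[0.002,0.005,0.07],[0.003,0.01,0.105],[0.004,0.015,0.14],[0.005,0.02,0.175]], gripper=[1,1,1,1,1])

```text
time: 2.23
tool_pos: [0.3847, 0.3271, 0.2028]
ee_rot: [0.037, -0.037, 0.706, -0.706]
force: [0.2, 0.4, 0.3]
finger_gap: 0.323
```

```bash
python3 - <<'E'
from h import *
from rig import monitor
s=monitor.observe(); rel(s,[.482,.205,.12]); print(pose(s)[1])
E
```

```text
t 2.23 pos [0.3847 0.3271 0.2028] q [ 1.0267  0.1964 -0.3122  0.0001 -1.0611 -0.9213] F [0.2224 0.3728 0.2889] gap 0.323
delta [-0.0839  0.0827  0.1317] 0.17669627979862237 twist [0. 0. 0.] 0.0
[[-0.9944  0.0006  0.1052]
 [-0.1052  0.0008 -0.9944]
 [-0.0007 -1.     -0.0007]]
```

Emit:
send_rows(twist=[[0,0,0],[0,0,0],[0,0,0],[0,0,0],[0,0,0]], delta_pos=[[-0.017,0.015,0.027],[-0.034,0.03,0.054],[-0.051,0.045,0.081],[-0.068,0.06,0.108],[-0.084,0.075,0.132]], gripper=[1,1,1,1,1])

```text
time: 2.65
tool_pos: [0.4829, 0.2051, 0.1272]
ee_rot: [0.039, -0.039, 0.706, -0.706]
force: [0.1, -0.2, -0.1]
finger_gap: 0.019
```

```bash
python3 - <<'E'
from h import *
from rig import monitor
s=monitor.observe(); rel(s,[.482,.205,.06]); print(pose(s)[1])
E
```

```text
t 2.65 pos [0.4829 0.2051 0.1272] q [ 0.7112  0.3083 -0.3716  0.0001 -0.8901 -0.6005] F [ 0.078  -0.1914 -0.1398] gap 0.019
delta [0.0009 0.0672 0.    ] 0.06723190554612592 twist [0. 0. 0.] 0.0
[[-0.9939  0.0007  0.1105]
 [-0.1105  0.0004 -0.9939]
 [-0.0007 -1.     -0.0003]]
```

Emit:
send_rows(twist=[[0,0,0],[0,0,0],[0,0,0],[0,0,0],[0,0,0]], delta_pos=[[0.001,0.025,0],[0.001,0.045,0],[0.001,0.06,0],[0.001,0.064,0],[0.001,0.064,0]], gripper=[1,1,1,1,1])

```text
time: 3.07
tool_pos: [0.4805, 0.206, 0.0626]
ee_rot: [-0.038, 0.04, -0.705, 0.707]
force: [-0.1, -0.2, 0.5]
finger_gap: 0.006
```

Emit:
send_rows(twist=[[0,0,0],[0,0,0],[0,0,0],[0,0,0],[0,0,0]], delta_pos=[[0,0.004,0],[0,0.008,0],[0,0.012,0],[0,0.015,0],[0,0.017,0]], gripper=[1,1,1,1,1])

```text
time: 3.48
tool_pos: [0.4819, 0.2073, 0.0475]
ee_rot: [0.04, -0.039, 0.707, -0.705]
force: [-0.4, 0.4, 6.2]
finger_gap: 0.01
```

Emit:
send_rows(twist=[[0,0,0],[0,0,0],[0,0,0],[0,0,0],[0,0,0]], delta_pos=[[0,0.001,0],[0,0.002,0],[0,0.003,0],[0,0.003,0],[0,0.003,0]], gripper=[1,1,1,1,1])

```text
time: 3.9
tool_pos: [0.4819, 0.2074, 0.0462]
ee_rot: [0.041, -0.039, 0.706, -0.705]
force: [-4.4, -0.1, 15.7]
finger_gap: 0.005
```

Emit:
send_rows(twist=[[0,0,0],[0,0,0],[0,0,0],[0,0,0],[0,0,0]], delta_pos=[[0,0,0],[0,0,0],[0,0,0],[0,0,0],[0,0,0]], gripper=[1,1,1,1,1])

```text
time: 4.32
tool_pos: [0.4819, 0.2074, 0.0462]
ee_rot: [0.041, -0.039, 0.707, -0.705]
force: [-4.2, 0.5, 16.2]
finger_gap: 0.004
```

```bash
python3 - <<'E'
from h import *
from rig import monitor,eyes
s=monitor.observe(); print(s["force"],s["torque"],s["tool_pos"])
c=eyes.camera("scene"); P,u,v=world(c)
cen=np.array([.482,.205]); a=np.radians(82.8); d=np.array([np.cos(a),np.sin(a)]); e=np.array([d[1],-d[0]])
L=(P[:,:2]-cen)@d; W=(P[:,:2]-cen)@e
for l in np.arange(-.12,.12,.02):
    k=(L>l)&(L<l+.02)&(abs(W)<.012)
    print(round(l+.01,2),k.sum(),np.median(P[k,2]) if k.any() else None)
cv2.imwrite("pics/press.png",cv2.resize(c["image"][120:200,310:450,::-1],None,fx=5,fy=5))
E
```

```text
[-4.2118  0.4615 16.1579] [0.1487 1.2161 0.0268] [0.4819 0.2074 0.0462]
-0.11 51 0.04396078821255714
-0.09 36 0.045937219354718846
-0.07 39 0.04553513938779083
-0.05 103 0.3137370642032463
-0.03 410 0.25549339532846577
-0.01 126 0.07616297997423582
0.01 75 0.07717401392064528
0.03 51 0.04727039528033773
0.05 13 0.355056639750233
0.07 7 0.026970034512926296
0.09 5 0.024078750051155666
0.11 12 0.04065542996790504
```

View pics/press.png

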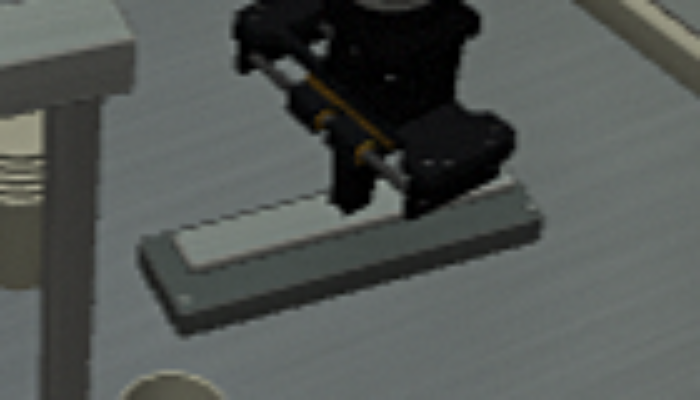

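Emit:
send_rows(twist=[[0,0,0],[0,0,0],[0,0,0],[0,0,0],[0,0,0]], delta_pos=[[0,-0.006,0],[0,-0.025,0],[0,-0.06,0],[0,-0.1,0],[0,-0.14,0]], gripper=[1,1,1,1,1])

```text
time: 4.78
tool_pos: [0.4801, 0.2059, 0.1845]
ee_rot: [-0.039, 0.04, -0.706, 0.706]
force: [1.0, 1.4, -0.8]
finger_gap: 0.006
```

```bash
cat >> h.py <<'E'
def signB(th):
    A=signR(th).copy(); A[:,0]*=-1; A[:,2]*=-1; return A
E
python3 - <<'E'
from h import *
from rig import monitor
s=monitor.observe(); R0=pose(s)[1]; print(R0)
n=signR(.23)[:,0]
S=TOP+zs*.12-n*.10; print("standoff",S)
rel(s,[.37,.02,.30],signB(.23)); rel(s,S,signB(.23))
E
```

```text
[[-0.9939 -0.0019  0.1107]
 [-0.1107 -0.0013 -0.9939]
 [ 0.002  -1.      0.0011]]
standoff [ 0.3861 -0.207   0.2023]
t 4.78 pos [0.4801 0.2059 0.1845] q [ 0.7158  0.2446 -0.2976 -0.0003 -1.0308 -0.6048] F [ 0.968   1.365  -0.8047] gap 0.006
delta [ 0.1302 -0.1151  0.1727] 0.2449992187290618 twist [0.1727 0.0419 0.6782] 0.7011117806977284
t 4.78 pos [0.4801 0.2059 0.1845] q [ 0.7158  0.2446 -0.2976 -0.0003 -1.0308 -0.6048] F [ 0.968   1.365  -0.8047] gap 0.006
delta [ 0.1392 -0.0171  0.4   ] 0.42383807032900594 twist [0.1727 0.0419 0.6782] 0.7011117806977284
```

Emit:
send_rows(twist=[[0.029,0.007,0.113],[0.058,0.014,0.226],[0.087,0.021,0.339],[0.115,0.028,0.452],[0.144,0.035,0.565]], delta_pos=[[0.02,-0.023,0.02],[0.04,-0.046,0.045],[0.065,-0.07,0.075],[0.09,-0.093,0.108],[0.112,-0.112,0.14]], gripper=[0.5,0,0,0,0])

```text
time: 5.2
tool_pos: [0.389, 0.0629, 0.2912]
ee_rot: [-0.227, -0.176, -0.637, 0.715]
force: [-0.3, -1.9, 3.3]
finger_gap: 0.298
```

```bash
python3 - <<'E'
from h import *
from rig import monitor
s=monitor.observe(); R0=pose(s)[1]; print(R0)
n=signR(.23)[:,0]
S=TOP+zs*.12-n*.10; print("standoff",S)
rel(s,S,signB(.23))
E
```

```text
[[-0.8348  0.5492  0.0376]
 [-0.1004 -0.0848 -0.9913]
 [-0.5413 -0.8314  0.126 ]]
standoff [ 0.3861 -0.207   0.2023]
t 5.2 pos [0.389  0.0629 0.2912] q [ 0.9108 -0.3732 -0.9479  0.7226 -0.8252 -1.2924] F [-0.339  -1.8887  3.2588] gap 0.298
delta [0.0777 0.0952 0.2562] 0.28415260023660577 twist [0.03   0.0058 0.1048] 0.10917398759308536
```

```bash
python3 - <<'E'
from h import *
from rig import monitor
s=monitor.observe()
n=signR(.23)[:,0]
rel(s,TOP+zs*.10-n*.06,signB(.23)); print(TOP+zs*.10-n*.06)
E
```

```text
t 5.2 pos [0.389  0.0629 0.2912] q [ 0.9108 -0.3732 -0.9479  0.7226 -0.8252 -1.2924] F [-0.339  -1.8887  3.2588] gap 0.298
delta [0.0358 0.1109 0.257 ] 0.282174212084637 twist [0.03   0.0058 0.1048] 0.10917398759308536
[ 0.4297 -0.2049  0.2121]
```

Emit:
send_rows(twist=[[0.015,0.003,0.05],[0.03,0.006,0.105],[0.03,0.006,0.105],[0.03,0.006,0.105],[0.03,0.006,0.105]], delta_pos=[[0.005,0.01,0.036],[0.01,0.02,0.072],[0.015,0.035,0.108],[0.02,0.05,0.144],[0.023,0.068,0.178]], gripper=[0,0,0,0,0])

```text
time: 5.62
tool_pos: [0.4139, -0.1107, 0.2614]
ee_rot: [-0.258, -0.211, -0.62, 0.71]
force: [1.7, 1.0, -0.3]
finger_gap: 0.683
```

```bash
python3 - <<'E'
from h import *
from rig import monitor
s=monitor.observe()
n=signR(.23)[:,0]
rel(s,TOP+zs*.10-n*.06,signB(.23)); print(TOP+zs*.10-n*.06)
E
```

```text
t 5.62 pos [ 0.4139 -0.1107  0.2614] q [ 0.1207 -0.326  -1.0687  0.8383 -0.2342 -0.8144] F [ 1.7412  1.0441 -0.2972] gap 0.683
delta [0.0281 0.0572 0.0866] 0.10749278786085825 twist [0.0071 0.0007 0.0081] 0.01080122921209892
[ 0.4297 -0.2049  0.2121]
```

```bash
cat > fk.py <<'E'
from h import *
from scipy.optimize import least_squares
import itertools
def Q(w,x,y,z): return Ro.from_quat([x,y,z,w]).as_matrix()
D=[([1.5696,.3856,.0066,-.0005,-1.1940,-.2586],[.1604,.6034,.2214],Q(-.43036634,.43157077,-.56008411,.56110362)),
([1.3379,.2364,-.2062,0,-1.1280,-.6319],[.274,.4628,.2227],Q(.245,-.244,.664,-.663)),
([1.0267,.1964,-.3122,.0001,-1.0611,-.9213],[.3847,.3271,.2028],Q(.037,-.037,.706,-.706)),
([.7112,.3083,-.3716,.0001,-.8901,-.6005],[.4829,.2051,.1272],Q(.039,-.039,.706,-.706)),
([.7158,.2446,-.2976,-.0003,-1.0308,-.6048],[.4801,.2059,.1845],Q(-.039,.040,-.706,.706)),
([.9108,-.3732,-.9479,.7226,-.8252,-1.2924],[.389,.0629,.2912],Q(-.227,-.176,-.637,.715)),
([.1207,-.326,-1.0687,.8383,-.2342,-.8144],[.4139,-.1107,.2614],Q(-.258,-.211,-.620,.710))]
E
cat > fit.py <<'E'
from fk import *
ex=lambda ax,a: Ro.from_rotvec(np.eye(3)[ax]*a).as_matrix()
best=[]
for s3,s4,s5,s6,ax4,ax6 in itertools.product([1,-1],[1,-1],[1,-1],[1,-1],[0,1,2],[0,2]):
    def rot(q): 
        return ex(2,q[0])@ex(1,q[1])@ex(1,s3*q[2])@ex(ax4,s4*q[3])@ex(1,s5*q[4])@ex(ax6,s6*q[5])
    # constant tool rotation T: R=rot*T
    T=[rot(q).T@R for q,p,R in D]; M=sum(T); U,_,V=np.linalg.svd(M); C=U@np.diag([1,1,np.linalg.det(U@V)])@V
    err=max(np.linalg.norm(Ro.from_matrix(C.T@t).as_rotvec()) for t in T)
    best.append((err,(s3,s4,s5,s6,ax4,ax6),C))
best.sort(key=lambda b:b[0])
for b in best[:4]: print(b)
E
python3 fit.py
```

```text
(np.float64(0.0016601620658089713), (-1, -1, -1, -1, 0, 0), array([[ 0.0001,  1.    ,  0.    ],
       [-0.    ,  0.    , -1.    ],
       [-1.    ,  0.0001,  0.    ]]))
(np.float64(0.764294335296545), (-1, -1, -1, -1, 2, 2), array([[ 0.3037,  0.8057, -0.5086],
       [ 0.3159, -0.5888, -0.744 ],
       [-0.8989,  0.0653, -0.4333]]))
(np.float64(0.7646003623478059), (-1, 1, -1, 1, 2, 2), array([[-0.3034,  0.8989,  0.3161],
       [ 0.5087,  0.4333, -0.744 ],
       [-0.8057, -0.0649, -0.5887]]))
(np.float64(0.7685916472782792), (-1, -1, -1, 1, 2, 0), array([[ 0.0289,  0.9939,  0.1066],
       [ 0.9292,  0.0126, -0.3692],
       [-0.3683,  0.1097, -0.9232]]))
```

```bash
cat > fit2.py <<'E'
from fk import *
ex=lambda ax,a: Ro.from_rotvec(np.eye(3)[ax]*a).as_matrix()
def frames(q):
    A=ex(2,q[0]);B=A@ex(1,q[1]);C=B@ex(1,-q[2]);E=C@ex(0,-q[3]);F=E@ex(1,-q[4]);G=F@ex(0,-q[5]); return A,B,C,E,F,G
def fit(cols):
    A=np.vstack([np.c_[tuple(frames(q)[f][:,a] for f,a in cols)] for q,p,R in D]); b=np.hstack([p for q,p,R in D])
    x,_,rk,sv=np.linalg.lstsq(A,b,rcond=None); r=A@x-b; return x,abs(r).max(),rk,sv[-1]
base=[(0,0),(0,2),(1,2),(2,0),(2,2),(4,0)]
for e in [[],[(0,1)],[(4,1)],[(4,2)],[(0,1),(4,1)],[(0,1),(4,2)],[(4,1),(4,2)]]:
    print(e,*fit(base+e))
E
python3 fit2.py
```

```text
[] [ 0.0348  0.4931  0.6137  0.4294 -0.1148  0.5746] 0.15992448962966166 6 0.1533239011714242
[(0, 1)] [ 0.2262  0.2619  0.4569  0.2416 -0.0833  0.3029 -0.1469] 0.05688598519379301 7 0.15217615131976053
[(4, 1)] [ 0.      0.1603  0.565   0.4217  0.0001  0.3064 -0.1598] 4.788416583551003e-05 7 0.15188989929068558
[(4, 2)] [ 0.1706  0.4555  0.5938  0.3695 -0.1509  0.5123 -0.061 ] 0.15990851099091064 7 0.14642394265118003
[(0, 1), (4, 1)] [ 0.      0.1603  0.5649  0.4217  0.0001  0.3064 -0.     -0.1598] 4.0216460369058016e-05 8 0.15153543985495144
[(0, 1), (4, 2)] [-0.0202  0.3178  0.484   0.3431 -0.0122  0.4033 -0.1569  0.1166] 0.05148784639391507 8 0.14639663577846393
[(4, 1), (4, 2)] [-0.      0.1603  0.565   0.4217  0.0001  0.3064 -0.1598  0.    ] 4.9237592638529115e-05 8 0.1461248736069011
```

```bash
cat > ik.py <<'E'
from fk import *
ex=lambda ax,a: Ro.from_rotvec(np.eye(3)[ax]*a).as_matrix()
def frames(q):
    A=ex(2,q[0]);B=A@ex(1,q[1]);C=B@ex(1,-q[2]);E=C@ex(0,-q[3]);F=E@ex(1,-q[4]);G=F@ex(0,-q[5]); return A,B,C,E,F,G
Ct=np.array([[0,1,0],[0,0,-1],[-1,0,0.]])
def fk(q):
    A,B,C,E,F,G=frames(q); el=np.array([0,0,.1603])+B[:,2]*.565; fe=el+C[:,0]*.4217; w=fe-F[:,1]*.1598; p=w+F[:,0]*.3064
    return p,G@Ct,el,fe,w
lo=np.array([-3.14,-1.21,-1.07,-3.16,-2.99,-3.1]);hi=np.array([3.14,2.06,1.41,2.05,-.16,3.1])
def ik(p,R,q0,m=.02):
    def f(q):
        a,b,*_=fk(q); return np.r_[(a-p)*5,Ro.from_matrix(R.T@b).as_rotvec()]
    r=least_squares(f,np.clip(q0,lo+m,hi-m),bounds=(lo+.001,hi-.001)); return r.x,np.abs(r.fun).max()
def allik(p,R,N=150):
    rng=np.random.default_rng(1); S=[]
    for i in range(N):
        x,e=ik(p,R,rng.uniform(lo,hi))
        if e<1e-4 and not any(np.abs(x-y).max()<.02 for y in S): S.append(x)
    return S
E
python3 - <<'E'
from ik import *
G=TOP-zs*.03
for nm,fn in (("A",signR),("B",signB)):
    for th in (.23,1.2,2.2,3.14):
        for q in allik(G,fn(th),60): print(nm,th,q,"margin",np.minimum(q-lo,hi-q).min())
E
python3 - <<'E'
from ik import *
for q,p,R in D: 
    a,b,*_=fk(q); print(a-p, np.abs(b-R).max())
q=D[-1][0]; print(ik(*[np.array(D[-1][1]),D[-1][2]],q))
rng=np.random.default_rng(1)
for d in (-.03,-.02,0,.05,.1):
  for fn in (signR,signB):
    r=[ik(TOP+zs*d,fn(.23),rng.uniform(lo,hi)) for i in range(40)]; r.sort(key=lambda a:a[1]); print(d,fn.__name__,r[0],r[1])
E
```

```text
[-0.     -0.     -0.0001] 2.1865620446255823e-05
[-0.     -0.0001 -0.0001] 0.001657535384872083
[-0.     -0.0001 -0.0001] 0.000892828951753991
[-0.0001 -0.0001 -0.0001] 0.0007009505679931514
[-0.     -0.0001 -0.0001] 0.001172922049201507
[-0.0001 -0.0001 -0.    ] 0.0002460353637093182
[-0.0001 -0.     -0.0001] 0.00035660834038087064
(array([ 0.1199, -0.3259, -1.0689,  0.8399, -0.2333, -0.8151]), np.float64(2.0991056115526874e-11))
-0.03 signR (array([-0.1498,  0.2069, -0.5249, -0.3874, -0.161 , -2.538 ]), np.float64(0.06873017327245048)) (array([-0.1498,  0.2069, -0.5249, -0.3874, -0.161 , -2.538 ]), np.float64(0.06873018819965003))
-0.03 signB (array([-0.1498,  0.2069, -0.5249, -0.3874, -0.161 ,  0.6036]), np.float64(0.06873021942901611)) (array([-0.1498,  0.2069, -0.5249, -0.3874, -0.161 ,  0.6036]), np.float64(0.06873022051335331))
-0.02 signR (array([-0.1406,  0.1844, -0.5468, -0.3363, -0.161 , -2.5957]), np.float64(0.06755420426259899)) (array([-0.1406,  0.1844, -0.5468, -0.3363, -0.161 , -2.5957]), np.float64(0.06755420615996666))
-0.02 signB (array([-0.1406,  0.1844, -0.5468, 
[... 688 characters left out ...]
  0.0139, -0.746 ,  0.2005, -0.161 ,  3.099 ]), np.float64(0.038697163869990205))
0.05 signB (array([-0.0826,  0.0174, -0.7165,  0.076 , -0.161 ,  0.0933]), np.float64(0.04179490498152168)) (array([-0.0826,  0.0174, -0.7165,  0.076 , -0.161 ,  0.0933]), np.float64(0.04179491690169703))
0.1 signR (array([-0.0665, -0.1082, -0.8359,  0.3743, -0.161 ,  2.9281]), np.float64(0.003248084277592944)) (array([-0.0665, -0.1082, -0.8359,  0.3743, -0.161 ,  2.9281]), np.float64(0.0032480866866865096))
0.1 signB (array([-0.0665, -0.1082, -0.8359,  0.3743, -0.161 , -0.2135]), np.float64(0.003248090391976987)) (array([-0.0665, -0.1082, -0.8359,  0.3743, -0.161 , -0.2135]), np.float64(0.0032480905235013676))
```

```bash
cat > map.py <<'E'
from ik import *
def tilt(a,b): # rotate about ys by a (+: toward lying flatter?), about n0 by b
    return Ro.from_rotvec(ys*a+n0*b).as_matrix()
if __name__=="__main__":
    rng=np.random.default_rng(0)
    seeds=[np.array([-.1,.2,-.5,k,-.3,j]) for k in (-2.5,-1.2,0,1.5) for j in (-2,0.5)]
    for d in (-.022,):
      for a in np.arange(-.3,.31,.1):
        for b in np.arange(-.3,.31,.1):
          S=[]
          Rt=tilt(a,b)@signB(.23)
          for q0 in seeds:
            x,e=ik(TOP+zs*d,Rt,q0)
            if e<1e-4 and not any(abs(x-y).max()<.02 for y in S): S.append(x)
          y=Rt[:,1]
          print(round(a,2),round(b,2),"fwd pitch",round(np.degrees(np.arcsin(-y[2])),1)," ".join(str(x[3:].round(2)) for x in S))
E
python3 map.py
```

```text
-0.3 -0.3 fwd pitch 30.7 [-2.79 -0.54 -2.88]
-0.3 -0.2 fwd pitch 31.9 [-2.41 -0.4   3.  ]
-0.3 -0.1 fwd pitch 32.6 [-2.01 -0.33  2.54]
-0.3 0.0 fwd pitch 32.8 [-1.76 -0.38  2.26]
-0.3 0.1 fwd pitch 32.6 [-1.63 -0.48  2.12]
-0.3 0.2 fwd pitch 31.9 [-1.55 -0.6   2.05]
-0.3 0.3 fwd pitch 30.7 [-1.49 -0.72  2.01]
-0.2 -0.3 fwd pitch 36.2 [-2.76 -0.33 -2.93]
-0.2 -0.2 fwd pitch 37.5 
-0.2 -0.1 fwd pitch 38.3 
-0.2 0.0 fwd pitch 38.5 
-0.2 0.1 fwd pitch 38.3 [-1.28 -0.34  1.68]
-0.2 0.2 fwd pitch 37.5 [-1.3  -0.5   1.73]
-0.2 0.3 fwd pitch 36.2 [-1.3  -0.65  1.76]
-0.1 -0.3 fwd pitch 41.7 
-0.1 -0.2 fwd pitch 43.1 
-0.1 -0.1 fwd pitch 44.0 
-0.1 0.0 fwd pitch 44.3 
-0.1 0.1 fwd pitch 44.0 [-0.88 -0.25  1.18]
-0.1 0.2 fwd pitch 43.1 [-1.03 -0.44  1.39]
-0.1 0.3 fwd pitch 41.7 [-1.09 -0.61  1.5 ]
0.0 -0.3 fwd pitch 47.0 
0.0 -0.2 fwd pitch 48.7 
0.0 -0.1 fwd pitch 49.7 
0.0 0.0 fwd pitch 50.0 
0.0 0.1 fwd pitch 49.7 [-0.53 -0.24  0.77]
0.0 0.2 fwd pitch 48.7 [-0.78 -0.44  1.09]
0.0 0.3 fwd pitch 47.0 [-0.9  -0.61  1.26]
0.1 -0.3 fwd pitch 52.3 
0.1 -0.2 fwd pitch 54.2 
0.1 -0.1 fwd pitch 55.3 
0.1 0.0 fwd pitch 55.7 
0.1 0.1 fwd pitch 55.3 [-0.33 -0.31  0.55]
0.1 0.2 fwd pitch 54.2 [-0.59 -0.48  0.87]
0.1 0.3 fwd pitch 52.3 [-0.74 -0.64  1.06]
0.2 -0.3 fwd pitch 57.4 [ 1.74 -0.24 -1.43]
0.2 -0.2 fwd pitch 59.6 
0.2 -0.1 fwd pitch 61.0 
0.2 0.0 fwd pitch 61.5 [ 0.17 -0.26 -0.01]
0.2 0.1 fwd pitch 61.0 [-0.23 -0.42  0.44]
0.2 0.2 fwd pitch 59.6 [-0.46 -0.56  0.72]
0.2 0.3 fwd pitch 57.4 [-0.6  -0.7   0.91]
0.3 -0.3 fwd pitch 62.3 [ 1.05 -0.39 -0.94]
0.3 -0.2 fwd pitch 64.9 [ 0.79 -0.34 -0.67]
0.3 -0.1 fwd pitch 66.6 [ 0.42 -0.36 -0.3 ]
0.3 0.0 fwd pitch 67.2 [ 0.08 -0.44  0.08]
0.3 0.1 fwd pitch 66.6 [-0.18 -0.55  0.38]
0.3 0.2 fwd pitch 64.9 [-0.36 -0.66  0.61]
0.3 0.3 fwd pitch 62.3 [-0.5  -0.78  0.79]
```

```bash
cat > plan.py <<'E'
from map import *
def path(q,p0,R0,p1,R1,N=12,rot=None,verbose=True):
    rv=Ro.from_matrix(R0.T@R1).as_rotvec() if rot is None else rot
    mm=9;mj=0;me=0
    for i in range(1,N+1):
        f=i/N; x,e=ik(p0+(p1-p0)*f,R0@Ro.from_rotvec(rv*f).as_matrix(),q,m=.0015)
        mj=max(mj,abs(x-q).max());me=max(me,e);q=x;mm=min(mm,np.minimum(q-lo,hi-q).min())
    *_,el,fe,w=fk(q)
    loc=lambda v:np.array([(v-O)@xs,(v-O)@ys,v[2]])
    print("q",q,"minmargin",round(mm,3),"maxstep",round(mj,3),"err",round(me,5),"el",loc(el),"fe",loc(fe),"w",loc(w)); return q
E
python3 - <<'E'
from plan import *
from rig import monitor
s=monitor.observe(); p,R=pose(s); q=np.array(s["q"])
n=signR(.23)[:,0]
b=.12
S=TOP+zs*.08-n*.06
W1=S+np.array([0,0,.04]); R1=tilt(.4,0)@R
print(W1)
q=path(q,p,R,W1,R1)
R2=R1@Ro.from_rotvec([0,1.5,0]).as_matrix(); q=path(q,W1,R1,W1,R2,rot=np.array([0,1.5,0]))
R3=R2@Ro.from_rotvec([0,1.5,0]).as_matrix(); q=path(q,W1,R2,W1,R3,rot=np.array([0,1.5,0]))
R3b=tilt(.4,.12)@signR(.23)
q=path(q,W1,R3,W1,R3b)
R4=tilt(0,b)@signR(.23); q=path(q,W1,R3b,S,R4)
y=R4[:,1]
G=TOP-zs*.022
for off,dep in ((.03,-.02),(.03,.03),(.0,.03)):
    T=TOP-zs*dep*1.0-n*off ; q=path(q,S,R4,T,R4);S=T
q=path(q,S,R4,S,R4@Ro.from_rotvec([0,-2.91,0]).as_matrix(),rot=np.array([0,-2.91,0]),N=30)
E
```

```text
[ 0.4424 -0.207   0.2367]
q [-0.095  -0.002  -0.4897  0.0197 -0.7948  0.1525] minmargin 0.058 maxstep 0.16 err 0.0 el [-0.5673  0.1191  0.7253] fe [-0.1956  0.1441  0.5277] w [-0.1834 -0.0152  0.5305]
q [-0.095  -0.002  -0.4897  0.0197 -0.7948 -1.3475] minmargin 0.58 maxstep 0.125 err 0.0 el [-0.5673  0.1191  0.7253] fe [-0.1956  0.1441  0.5277] w [-0.1834 -0.0152  0.5305]
q [-0.095  -0.002  -0.4897  0.0197 -0.7948 -2.8475] minmargin 0.252 maxstep 0.125 err 0.0 el [-0.5673  0.1191  0.7253] fe [-0.1956  0.1441  0.5277] w [-0.1834 -0.0152  0.5305]
q [-0.1906  0.0216 -0.4022 -0.1652 -0.8608 -2.7521] minmargin 0.261 maxstep 0.016 err 0.0 el [-0.554   0.1188  0.7252] fe [-0.1697  0.1079  0.5517] w [-0.185  -0.0494  0.5278]
q [-0.28   -0.0356 -0.5962 -0.5522 -0.3786 -2.2998] minmargin 0.219 maxstep 0.094 err 0.0 el [-0.5862  0.1215  0.7249] fe [-0.2315  0.0795  0.5008] w [-0.2917 -0.0504  0.4298]
q [-0.2543  0.1048 -0.5161 -0.6085 -0.3164 -2.2551] minmargin 0.156 maxstep 0.012 err 0.0 el [-0.5073  0.1137  0.7222] fe [-0.1658  0.0822  0.4769] w [-0.2308 -0.0435  0.4026]
q [-0.2838  0.218  -0.4534 -0.7505 -0.2919 -2.0877] minmargin 0.132 maxstep 0.014 err 0.0 el [-0.4449  0.1043  0.7119] fe [-0.1172  0.0643  0.4496] w [-0.1986 -0.0435  0.3643]
q [-0.228   0.214  -0.4359 -0.6225 -0.2805 -2.2567] minmargin 0.121 maxstep 0.015 err 0.0 el [-0.4465  0.1112  0.7124] fe [-0.1114  0.0892  0.4572] w [-0.1763 -0.0367  0.383 ]
q [-0.228   0.214  -0.4359 -0.6225 -0.2805  0.6533] minmargin 0.121 maxstep 0.097 err 0.0 el [-0.4465  0.1112  0.7124] fe [-0.1114  0.0892  0.4572] w [-0.1763 -0.0367  0.383 ]
```

```bash
python3 - <<'E'
from plan import *
from rig import monitor
s=monitor.observe(); p,R=pose(s); q=np.array(s["q"])
print((p-O)@xs,(p-O)@ys)
n=signR(.23)[:,0]
S=TOP+zs*.08-n*.06
W1=O-.17*xs+up*.26; R1=tilt(.4,0)@signB(.23)
print(W1)
q=path(q,p,R,W1,R1); rel(s,W1,R1)
R2=R1@Ro.from_rotvec([0,1.5,0]).as_matrix(); q=path(q,W1,R1,W1,R2,rot=np.array([0,1.5,0]))
R3=R2@Ro.from_rotvec([0,1.5,0]).as_matrix(); q=path(q,W1,R2,W1,R3,rot=np.array([0,1.5,0]))
R4=tilt(0,.12)@signR(.23)
R3b=tilt(.4,.12)@signR(.23)
q=path(q,W1,R3,W1,R3b)
q=path(q,W1,R3b,S,R4)
E
```

```text
-0.13980315434358725 0.0767298466955184
[ 0.3717 -0.1815  0.26  ]
q [-0.0261 -0.1811 -0.5983  0.0527 -0.8588  0.0654] minmargin 0.054 maxstep 0.163 err 0.0 el [-0.667   0.1053  0.7161] fe [-0.285   0.1576  0.5452] w [-0.26    0.      0.5529]
t 5.62 pos [ 0.4139 -0.1107  0.2614] q [ 0.1207 -0.326  -1.0687  0.8383 -0.2342 -0.8144] F [ 1.7412  1.0441 -0.2972] gap 0.683
delta [ 0.0411 -0.0185  0.0691] 0.08247093986230027 twist [-0.0843  0.0017 -0.3813] 0.39052651361038
q [-0.0261 -0.1811 -0.5983  0.0527 -0.8588 -1.4346] minmargin 0.472 maxstep 0.125 err 0.0 el [-0.667   0.1053  0.7161] fe [-0.285   0.1576  0.5452] w [-0.26    0.      0.5529]
q [-0.0261 -0.1811 -0.5983  0.0527 -0.8588 -2.9346] minmargin 0.165 maxstep 0.125 err 0.0 el [-0.667   0.1053  0.7161] fe [-0.285   0.1576  0.5452] w [-0.26    0.      0.5529]
q [-0.1513 -0.1451 -0.5012 -0.1428 -0.9222 -2.8116] minmargin 0.176 maxstep 0.017 err 0.0 el [-0.6479  0.1182  0.7194] fe [-0.2526  0.1225  0.5724] w [-0.2589 -0.0357  0.5511]
q [-0.28   -0.0356 -0.5962 -0.5522 -0.3786 -2.2998] minmargin 0.219 maxstep 0.106 err 0.0 el [-0.5862  0.1215  0.7249] fe [-0.2315  0.0795  0.5008] w [-0.2917 -0.0504  0.4298]
```

Emit:
send_rows(twist=[[-0.017,0,-0.076],[-0.034,0,-0.152],[-0.05,0.001,-0.23],[-0.067,0.001,-0.305],[-0.084,0.002,-0.381]], delta_pos=[[0.004,-0.001,0.01],[0.012,-0.004,0.024],[0.02,-0.008,0.038],[0.03,-0.013,0.054],[0.041,-0.018,0.069]], gripper=[0,0,0,0,0])

```text
time: 6.03
tool_pos: [0.3708, -0.1793, 0.258]
ee_rot: [-0.124, -0.076, -0.68, 0.718]
force: [0.7, -1.0, 0.5]
finger_gap: 0.982
```

Emit:
send_rows(twist=[[0,0.12,0],[0,0.24,0],[0,0.36,0],[0,0.48,0],[0,0.6,0]], delta_pos=[[0,0,0],[0,0,0],[0,0,0],[0,0,0],[0,0,0]], gripper=[0,0,0,0,0])

```text
time: 6.45
tool_pos: [0.3719, -0.1802, 0.2574]
ee_rot: [-0.085, 0.289, 0.685, -0.664]
force: [-0.8, 0.8, -0.2]
finger_gap: 0.998
```

```bash
python3 - <<'E'
from plan import *
from rig import monitor
s=monitor.observe()
W1=O-.17*xs+up*.26; rel(s,W1,tilt(.4,0)@signR(.23))
E
```

```text
t 6.45 pos [ 0.3719 -0.1802  0.2574] q [-0.0204 -0.1768 -0.6017  0.0563 -0.8591 -0.551 ] F [-0.7736  0.7832 -0.2437] gap 0.998
delta [-0.0012 -0.0025  0.001 ] 0.0029467388817952145 twist [-0.0098  2.5334 -0.0035] 2.533404342358253
```

Good: q6 decreases as planned. Continue about +2.53.

Emit:
send_rows(twist=[[0,0.12,0],[0,0.24,0],[0,0.36,0],[0,0.48,0],[0,0.6,0]], delta_pos=[[0,0,0],[0,0,0],[0,0,0],[0,0,0],[0,0,0]], gripper=[0,0,0,0,0])

```text
time: 6.87
tool_pos: [0.3719, -0.18, 0.2574]
ee_rot: [-0.283, 0.472, 0.629, -0.549]
force: [-0.8, -0.7, 0.8]
finger_gap: 1.001
```

Emit:
send_rows(twist=[[0,0.12,0],[0,0.24,0],[0,0.36,0],[0,0.48,0],[0,0.6,0]], delta_pos=[[0,0,0],[0,0,0],[0,0,0],[0,0,0],[0,0,0]], gripper=[0,0,0,0,0])

```text
time: 7.28
tool_pos: [0.3719, -0.18, 0.2574]
ee_rot: [-0.457, 0.613, 0.517, -0.385]
force: [0.2, 0.6, -0.1]
finger_gap: 1.001
```

Emit:
send_rows(twist=[[0,0.12,0],[0,0.24,0],[0,0.36,0],[0,0.48,0],[0,0.6,0]], delta_pos=[[0,0,0],[0,0,0],[0,0,0],[0,0,0],[0,0,0]], gripper=[0,0,0,0,0])

```text
time: 7.7
tool_pos: [0.3719, -0.18, 0.2574]
ee_rot: [-0.589, 0.699, 0.359, -0.187]
force: [-0.4, -0.2, 0.3]
finger_gap: 1.003
```

```bash
python3 - <<'E'
from plan import *
from rig import monitor
s=monitor.observe()
W1=O-.17*xs+up*.26; rel(s,W1,tilt(.4,0)@signR(.23))
n=signR(.23)[:,0]
rel(s,W1,tilt(.4,.12)@signR(.23));
rel(s,TOP+zs*.08-n*.06,tilt(0,.12)@signR(.23))
E
```

```text
t 7.7 pos [ 0.3719 -0.18    0.2574] q [-0.0198 -0.1771 -0.6019  0.0563 -0.8591 -2.3509] F [-0.3534 -0.1788  0.2687] gap 1.003
delta [-0.0008 -0.0024 -0.0016] 0.002992736534729123 twist [-0.0026  0.734  -0.0074] 0.7340323054639221
t 7.7 pos [ 0.3719 -0.18    0.2574] q [-0.0198 -0.1771 -0.6019  0.0563 -0.8591 -2.3509] F [-0.3534 -0.1788  0.2687] gap 1.003
delta [-0.0008 -0.0024 -0.0016] 0.002992736534729123 twist [ 0.0963  0.709  -0.074 ] 0.7193243841061887
t 7.7 pos [ 0.3719 -0.18    0.2574] q [-0.0198 -0.1771 -0.6019  0.0563 -0.8591 -2.3509] F [-0.3534 -0.1788  0.2687] gap 1.003
delta [ 0.0181  0.0794 -0.0525] 0.09685714654391131 twist [-0.132   0.6987 -0.4126] 0.8221291413763745
```

Emit:
send_rows(twist=[[0.016,0.12,-0.012],[0.032,0.24,-0.024],[0.048,0.36,-0.037],[0.064,0.48,-0.05],[0.08,0.595,-0.062]], delta_pos=[[0,0,0],[0,0,0],[0,0,0],[0,0,0],[0,0,0]], gripper=[0,0,0,0,0])

```text
time: 8.12
tool_pos: [0.372, -0.1799, 0.2575]
ee_rot: [0.701, -0.688, -0.185, -0.03]
force: [0.1, -0.2, 0.2]
finger_gap: 1.0
```

```bash
python3 - <<'E'
from plan import *
from rig import monitor
s=monitor.observe()
n=signR(.23)[:,0]
S=TOP+zs*.08-n*.06; R4=tilt(0,.12)@signR(.23)
p,R=pose(s);path(np.array(s["q"]),p,R,S,R4)
rel(s,S,R4)
E
```

```text
q [-0.28   -0.0356 -0.5962 -0.5522 -0.3786 -2.2998] minmargin 0.219 maxstep 0.097 err 0.0 el [-0.5862  0.1215  0.7249] fe [-0.2315  0.0795  0.5008] w [-0.2917 -0.0504  0.4298]
t 8.12 pos [ 0.372  -0.1799  0.2575] q [-0.126  -0.1476 -0.5186 -0.1122 -0.9098 -2.7386] F [ 0.0664 -0.1691  0.2465] gap 1.0
delta [ 0.0414  0.0774 -0.0408] 0.0968135950967497 twist [-0.0998  0.0922 -0.3941] 0.4168688819383915
```

Emit:
send_rows(twist=[[-0.02,0.018,-0.079],[-0.04,0.037,-0.158],[-0.06,0.055,-0.236],[-0.08,0.074,-0.315],[-0.1,0.092,-0.394]], delta_pos=[[0.008,0.015,-0.008],[0.017,0.031,-0.016],[0.025,0.046,-0.024],[0.033,0.062,-0.033],[0.041,0.077,-0.041]], gripper=[0,0,0,0,0])

```text
time: 8.53
tool_pos: [0.4403, -0.2063, 0.1969]
ee_rot: [-0.655, 0.671, 0.283, 0.203]
force: [-0.4, 0.4, -2.0]
finger_gap: 1.003
```

```bash
python3 - <<'E'
from plan import *
from rig import monitor,eyes
s=monitor.observe()
n=signR(.23)[:,0]
S=TOP+zs*.08-n*.06; R4=tilt(0,.12)@signR(.23)
rel(s,S,R4)
rel(s,TOP+zs*.02-n*.03,R4)
c=eyes.camera("scene"); cv2.imwrite("pics/a1.png",cv2.resize(c["image"][70:290,170:400,::-1],None,fx=2.7,fy=2.7))
import pickle; pickle.dump(c,open("a1.pkl","wb"))
P,u,v=world(c)
# check sign points visible: local coordinates in tool frame
p,R=pose(s); T=(P-TOP)@signR(0)
k=(abs(T[:,0])<.06)&(T[:,1]>-.002)&(T[:,1]<.05)&(abs(T[:,2])<.075)
A=T[k]; 
for zz in np.arange(-.07,.07,.02):
    m=(A[:,2]>zz)&(A[:,2]<zz+.02); print(round(zz,2),m.sum(),np.percentile(A[m],[5,50,95],axis=0).tolist() if m.sum()>3 else "")
E
```

```text
t 8.53 pos [ 0.4403 -0.2063  0.1969] q [-0.2788 -0.0392 -0.5988 -0.5448 -0.3839 -2.2996] F [-0.3738  0.3836 -1.9904] gap 1.003
delta [ 0.0014  0.0015 -0.0008] 0.002222648334342424 twist [-0.0026  0.008  -0.0047] 0.00961695259362993
t 8.53 pos [ 0.4403 -0.2063  0.1969] q [-0.2788 -0.0392 -0.5988 -0.5448 -0.3839 -2.2996] F [-0.3738  0.3836 -1.9904] gap 1.003
delta [ 0.03    0.0617 -0.0083] 0.0691237098413912 twist [-0.0026  0.008  -0.0047] 0.00961695259362993
-0.07 38 [[0.008145711135831816, 0.0024680741252234863, -0.05450888696360841], [0.013888527325232365, 0.02412716425200312, -0.052444558515889486], [0.01775098403494389, 0.04616935936622782, -0.05015859541157999]]
-0.05 147 [[0.008434630883267572, 0.000556942737950189, -0.04883153741991127], [0.012449808138454397, 0.024024381209950058, -0.040053565647282345], [0.01715750279914648, 0.04767088857030331, -0.030865166527178165]]
-0.03 140 [[0.003816646320233397, 0.000855127072295735, -0.029013819672015793], [0.007973603493815241, 0.0240080751547802, -0.019913359449158223], [0.012272167107141652, 0.04717815673839862, -0.0109230529398299
[... 177 characters left out ...]
549, 0.04637642177319944, 0.009029532806164801]]
0.01 134 [[-0.004951034587584304, 0.001474524819908989, 0.011135421479975545], [-0.0011429901175982894, 0.02428294257787511, 0.0196396544012742], [0.002796355706284197, 0.04737213548558968, 0.028889347151188627]]
0.03 135 [[-0.009530074884212335, 0.0007807663319122245, 0.030812790208929793], [-0.005788691150411832, 0.024245983897816004, 0.039817002836428195], [-0.002044223955470648, 0.0474048938416517, 0.048950732209838685]]
0.05 21 [[-0.011860833092882692, 0.003183581953560376, 0.050119474213925916], [-0.008725935651041477, 0.023107192470284046, 0.05187433799583254], [-0.0062344686637899605, 0.046238055573126643, 0.053167391420813975]]
0.07 0
```

View pics/a1.png

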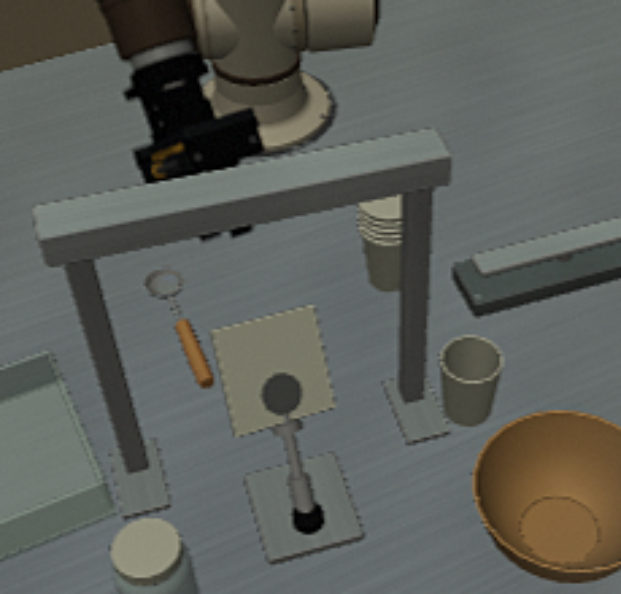

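```bash
cat >> plan.py <<'E'
th0=.225
AX=TOP-.001*n0
R4=tilt(0,.12)@signR(th0); nn=R4[:,0]; yy=R4[:,1]
def tcp(depth,off): # grasp point depth below top edge, along axis
    return AX-zs*depth-nn*off+yy*.0187
E
python3 - <<'E'
from plan import *
from rig import monitor
s=monitor.observe()
p,R=pose(s);q=np.array(s["q"])
a,b,c=tcp(-.035,.03),tcp(.018,.03),tcp(.018,0)
q=path(q,p,R,a,R4);q=path(q,a,R4,b,R4);q=path(q,b,R4,c,R4)
rel(s,a,R4); rel(s,b,R4); rel(s,c,R4)
E
```

```text
q [-0.2491  0.1131 -0.5169 -0.617  -0.3066 -2.2544] minmargin 0.147 maxstep 0.013 err 0.0 el [-0.5027  0.1136  0.7217] fe [-0.1632  0.084   0.4733] w [-0.2288 -0.0411  0.3986]
q [-0.2822  0.2331 -0.448  -0.7711 -0.2839 -2.0723] minmargin 0.124 maxstep 0.015 err 0.0 el [-0.4366  0.1035  0.71  ] fe [-0.1113  0.0643  0.4445] w [-0.1947 -0.0411  0.358 ]
q [-0.2254  0.227  -0.4321 -0.6373 -0.2718 -2.2481] minmargin 0.112 maxstep 0.015 err 0.0 el [-0.4393  0.1111  0.7108] fe [-0.1066  0.0901  0.4525] w [-0.1728 -0.0344  0.3774]
t 8.58 pos [ 0.4402 -0.2051  0.1935] q [-0.2823 -0.0335 -0.5983 -0.5603 -0.3837 -2.2899] F [-0.5053  0.2367 -2.374 ] gap 1.0
delta [ 0.0317  0.0637 -0.0075] 0.07154761066720573 twist [-0.0056  0.0047 -0.0052] 0.008982594613159393
t 8.58 pos [ 0.4402 -0.2051  0.1935] q [-0.2823 -0.0335 -0.5983 -0.5603 -0.3837 -2.2899] F [-0.5053  0.2367 -2.374 ] gap 1.0
delta [ 0.0305  0.1163 -0.014 ] 0.12105090822714475 twist [-0.0056  0.0047 -0.0052] 0.008982594613159393
t 8.58 pos [ 0.4402 -0.2051  0.1935] q [-0.2823 -0.0335 -0.5983 -0.5603 -0.3837 -2.2899] F [-0.5053  0.2367 -2.374 ] gap 1.0
delta [ 0.0605  0.1162 -0.0141] 0.13172095846984433 twist [-0.0056  0.0047 -0.0052] 0.008982594613159393
```

Emit:
send_rows(twist=[[0,0,0],[0,0,0],[0,0,0],[0,0,0],[0,0,0]], delta_pos=[[0.008,0.014,-0.002],[0.016,0.03,-0.004],[0.024,0.045,-0.006],[0.028,0.055,-0.007],[0.03,0.06,-0.008]], gripper=[0,0,0,0,0])

```text
time: 9.0
tool_pos: [0.5041, -0.2099, 0.1716]
ee_rot: [-0.656, 0.671, 0.282, 0.201]
force: [-0.9, -0.5, 0.3]
finger_gap: 1.0
```

```bash
python3 - <<'E'
from plan import *
from rig import monitor,eyes
s=monitor.observe()
rel(s,tcp(-.035,.03),R4);rel(s,tcp(.018,.03),R4)
E
```

```text
t 9.0 pos [ 0.5041 -0.2099  0.1716] q [-0.2499  0.1031 -0.5141 -0.5865 -0.3263 -2.2716] F [-0.9044 -0.4531  0.2552] gap 1.0
delta [-0.0022  0.0059  0.0021] 0.006618612956771034 twist [-0.0048  0.0134 -0.0079] 0.016287940426166533
t 9.0 pos [ 0.5041 -0.2099  0.1716] q [-0.2499  0.1031 -0.5141 -0.5865 -0.3263 -2.2716] F [-0.9044 -0.4531  0.2552] gap 1.0
delta [-0.0033  0.0585 -0.0043] 0.058742394285933336 twist [-0.0048  0.0134 -0.0079] 0.016287940426166533
```

Emit:
send_rows(twist=[[-0.003,0.006,-0.004],[-0.004,0.012,-0.007],[-0.004,0.012,-0.007],[-0.004,0.012,-0.007],[-0.004,0.012,-0.007]], delta_pos=[[-0.002,0.008,0.001],[-0.003,0.016,0],[-0.003,0.023,0],[-0.003,0.027,-0.001],[-0.003,0.028,-0.001]], gripper=[0,0,0,0,0])

```text
time: 9.42
tool_pos: [0.5194, -0.2111, 0.1486]
ee_rot: [-0.655, 0.67, 0.28, 0.209]
force: [-0.7, 0.1, 0.0]
finger_gap: 1.001
```

```bash
python3 - <<'E'
from plan import *
from rig import monitor,eyes
s=monitor.observe()
rel(s,tcp(.018,.03),R4);rel(s,tcp(.018,0),R4)
c=eyes.camera("scene"); cv2.imwrite("pics/a2.png",cv2.resize(c["image"][90:290,170:370,::-1],None,fx=3,fy=3))
E
```

```text
t 9.42 pos [ 0.5194 -0.2111  0.1486] q [-0.2665  0.1636 -0.4883 -0.6854 -0.2974 -2.171 ] F [-0.7378  0.1499  0.0221] gap 1.001
delta [-0.0003  0.0311 -0.0028] 0.031199380383124965 twist [0.     0.0008 0.0001] 0.0008411911760043248
t 9.42 pos [ 0.5194 -0.2111  0.1486] q [-0.2665  0.1636 -0.4883 -0.6854 -0.2974 -2.171 ] F [-0.7378  0.1499  0.0221] gap 1.001
delta [ 0.0297  0.0311 -0.0029] 0.0431133687031264 twist [0.     0.0008 0.0001] 0.0008411911760043248
```

View pics/a2.png

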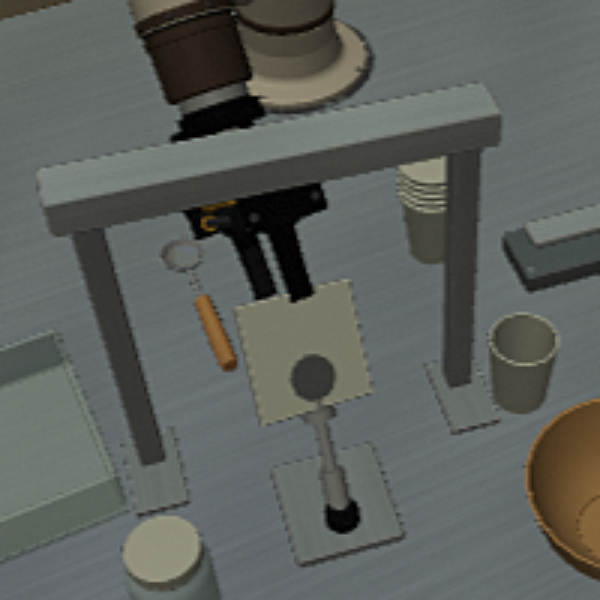

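Emit:
send_rows(twist=[[0,0,0],[0,0,0],[0,0,0],[0,0,0],[0,0,0]], delta_pos=[[0,0.009,-0.001],[0,0.018,-0.002],[0.001,0.025,-0.003],[0.006,0.03,-0.003],[0.012,0.031,-0.003]], gripper=[0,0,0,0,0])

```text
time: 9.88
tool_pos: [0.5491, -0.2126, 0.1328]
ee_rot: [-0.655, 0.67, 0.28, 0.209]
force: [-0.2, 0.1, -0.1]
finger_gap: 0.995
```

Emit:
send_rows(twist=[[0,0,0],[0,0,0],[0,0,0],[0,0,0],[0,0,0]], delta_pos=[[0.006,0,0],[0.011,0,0],[0.015,0,0],[0.017,0,0],[0.017,0,0]], gripper=[0.3,0.4,0.5,0.5,0.5])

```text
time: 10.3
tool_pos: [0.5621, -0.2103, 0.1448]
ee_rot: [-0.655, 0.67, 0.281, 0.209]
force: [0.1, 0.3, 0.2]
finger_gap: 0.712
```

```bash
python3 - <<'E'
from plan import *
from rig import monitor,eyes
s=monitor.observe()
rel(s,tcp(.018,0),R4)
c=eyes.camera("scene"); cv2.imwrite("pics/a3.png",cv2.resize(c["image"][90:290,170:370,::-1],None,fx=3,fy=3))
E
```

```text
t 10.3 pos [ 0.5621 -0.2103  0.1448] q [-0.2263  0.2258 -0.4323 -0.6411 -0.2719 -2.2423] F [0.055  0.3105 0.1864] gap 0.712
delta [-0.0002  0.0005 -0.0001] 0.000534090397523689 twist [0.0002 0.0016 0.0017] 0.0023422074473756415
```

View pics/a3.png

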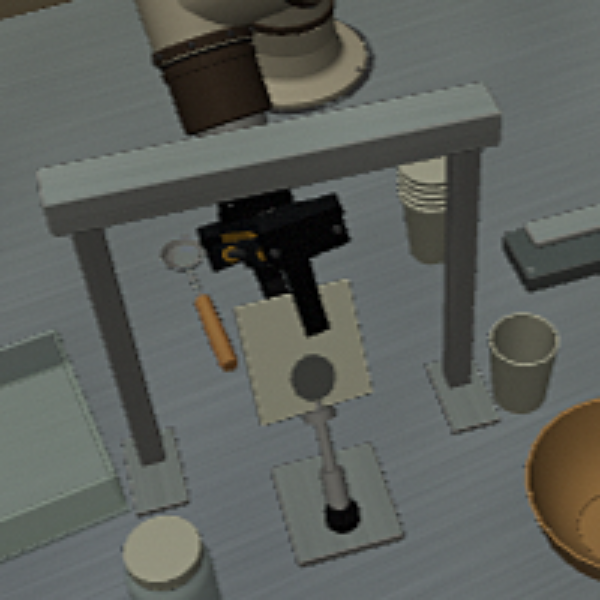

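Emit:
send_rows(twist=[[0,0,0],[0,0,0],[0,0,0],[0,0,0],[0,0,0]], delta_pos=[[0,0,0],[0,0,0],[0,0,0],[0,0,0],[0,0,0]], gripper=[0.7,0.85,1,1,1], grip_force=10)

```text
time: 10.77
tool_pos: [0.5615, -0.2107, 0.1442]
ee_rot: [-0.655, 0.67, 0.28, 0.209]
force: [-0.3, -1.2, 0.4]
finger_gap: 0.281
```

Emit:
send_rows(twist=[[0,0,0],[0,0,0],[0,0,0],[0,0,0],[0,0,0]], delta_pos=[[0,0,0],[0,0,0],[0,0,0],[0,0,0],[0,0,0]], gripper=[1,1,1,1,1])

```text
time: 11.18
tool_pos: [0.5623, -0.2106, 0.1449]
ee_rot: [-0.654, 0.67, 0.281, 0.21]
force: [2.2, 1.0, 1.6]
finger_gap: 0.123
```

Gripped at about 10 mm. Turn about −tool y, starting gently.

Emit:
send_rows(twist=[[0,-0.03,0],[0,-0.07,0],[0,-0.12,0],[0,-0.17,0],[0,-0.22,0]], delta_pos=[[0,0,0],[0,0,0],[0,0,0],[0,0,0],[0,0,0]], gripper=[1,1,1,1,1])

```text
time: 11.6
tool_pos: [0.5622, -0.2106, 0.1448]
ee_rot: [-0.619, 0.689, 0.352, 0.134]
force: [3.1, 0.0, 1.4]
finger_gap: 0.129
```

Emit:
send_rows(twist=[[0,-0.06,0],[0,-0.12,0],[0,-0.18,0],[0,-0.24,0],[0,-0.3,0]], delta_pos=[[0,0,0],[0,0,0],[0,0,0],[0,0,0],[0,0,0]], gripper=[1,1,1,1,1])

```text
time: 12.02
tool_pos: [0.562, -0.2106, 0.1447]
ee_rot: [-0.56, 0.701, 0.44, 0.029]
force: [0.8, -0.2, 2.1]
finger_gap: 0.136
```

```bash
cat > look.py <<'E'
import sys
from plan import *
from rig import monitor,eyes
s=monitor.observe(); p,R=pose(s)
print("t",round(s["time"],2),"q",s["q"],"F",s["force"],"T",s["torque"],"gap",s["finger_gap"])
x=tilt(0,.12).T@R[:,0]; print("tool theta",np.arctan2(x@ys,x@n0), "pos",p)
if len(sys.argv)>1:
    c=eyes.camera("scene"); cv2.imwrite(f"pics/{sys.argv[1]}.png",cv2.resize(c["image"][90:290,170:370,::-1],None,fx=3,fy=3))
    P,u,v=world(c); T=(P-TOP)@signR(0)
    k=(np.hypot(T[:,0],T[:,2])<.06)&(T[:,1]>.062)&(T[:,1]<.106)
    A=T[k][:,[0,2]]; print("pts",k.sum())
    if k.sum()>20:
        m=np.median(A,axis=0); d=np.linalg.svd(A-A.mean(0))[2][0]; print("plate dir theta (mod pi)",np.arctan2(-d[0],d[1])%np.pi,"ext",A.min(0),A.max(0))
E
python3 look.py b1
```

```text
t 12.02 q [-0.227   0.226  -0.4322 -0.6418 -0.2718 -1.719 ] F [ 0.7545 -0.1534  2.1415] T [0.1371 1.0403 0.0297] gap 0.13620502781927166
tool theta 0.7485284896456965 pos [ 0.562  -0.2106  0.1447]
pts 475
plate dir theta (mod pi) 0.706034818439262 ext [-0.0384 -0.0441] [0.0411 0.0432]
```

View pics/b1.png

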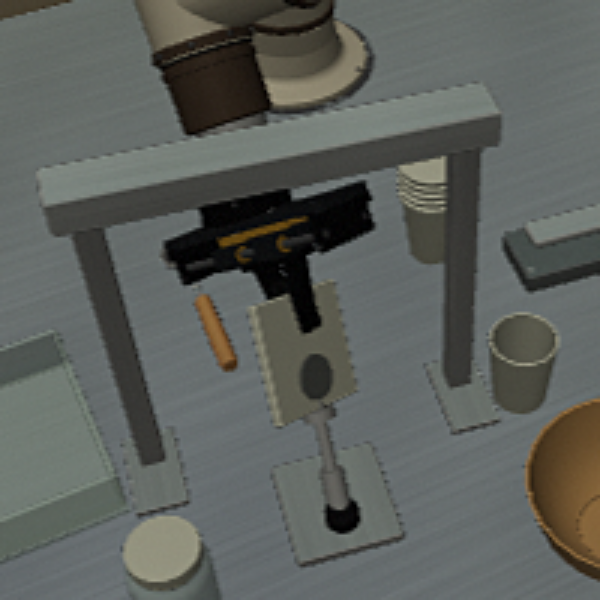

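Emit:
send_rows(twist=[[0,-0.08,0],[0,-0.16,0],[0,-0.24,0],[0,-0.32,0],[0,-0.4,0]], delta_pos=[[0,0,0],[0,0,0],[0,0,0],[0,0,0],[0,0,0]], gripper=[1,1,1,1,1])

```text
time: 12.48
tool_pos: [0.5617, -0.2109, 0.1446]
ee_rot: [-0.461, 0.693, 0.542, -0.11]
force: [0.9, 0.3, 1.5]
finger_gap: 0.149
```

Emit:
send_rows(twist=[[0,-0.08,0],[0,-0.16,0],[0,-0.24,0],[0,-0.32,0],[0,-0.4,0]], delta_pos=[[0,0,0],[0,0,0],[0,0,0],[0,0,0],[0,0,0]], gripper=[1,1,1,1,1])

```text
time: 12.9
tool_pos: [0.5614, -0.2112, 0.1444]
ee_rot: [-0.344, 0.658, 0.623, -0.246]
force: [-0.4, -1.9, 1.6]
finger_gap: 0.151
```

Emit:
send_rows(twist=[[0,-0.08,0],[0,-0.16,0],[0,-0.24,0],[0,-0.32,0],[0,-0.4,0]], delta_pos=[[0,0,0],[0,0,0],[0,0,0],[0,0,0],[0,0,0]], gripper=[1,1,1,1,1])

```text
time: 13.32
tool_pos: [0.5614, -0.2117, 0.1445]
ee_rot: [-0.213, 0.596, 0.679, -0.372]
force: [0.2, -2.2, 2.1]
finger_gap: 0.144
```

```bash
python3 look.py b2
```

```text
t 13.32 q [-0.2282  0.2261 -0.4333 -0.6411 -0.2699 -0.5192] F [ 0.1571 -2.2467  2.0835] T [-0.6638  1.223  -0.7756] gap 0.1437976290866385
tool theta 1.9480600629412037 pos [ 0.5614 -0.2117  0.1445]
pts 342
plate dir theta (mod pi) 1.9720250692476402 ext [-0.0512 -0.0244] [0.0538 0.0233]
```

View pics/b2.png

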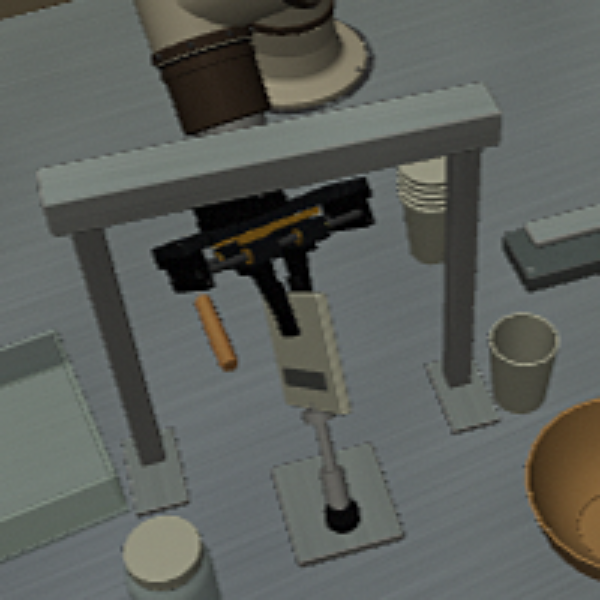

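The bar face is coming round, and the sign tracks the tool at 1.97 rad. Continue toward the stop.

Emit:
send_rows(twist=[[0,-0.08,0],[0,-0.16,0],[0,-0.24,0],[0,-0.32,0],[0,-0.4,0]], delta_pos=[[0,0,0],[0,0,0],[0,0,0],[0,0,0],[0,0,0]], gripper=[1,1,1,1,1])

```text
time: 13.78
tool_pos: [0.5618, -0.2119, 0.1448]
ee_rot: [-0.074, 0.511, 0.707, -0.483]
force: [-0.6, -2.5, 1.4]
finger_gap: 0.142
```

Emit:
send_rows(twist=[[0,-0.08,0],[0,-0.16,0],[0,-0.24,0],[0,-0.32,0],[0,-0.4,0]], delta_pos=[[0,0,0],[0,0,0],[0,0,0],[0,0,0],[0,0,0]], gripper=[1,1,1,1,1])

```text
time: 14.2
tool_pos: [0.5622, -0.212, 0.1452]
ee_rot: [0.068, 0.405, 0.708, -0.574]
force: [0.1, -2.3, 2.1]
finger_gap: 0.123
```

Emit:
send_rows(twist=[[0,-0.06,0],[0,-0.12,0],[0,-0.18,0],[0,-0.24,0],[0,-0.28,0]], delta_pos=[[0,0,0],[0,0,0],[0,0,0],[0,0,0],[0,0,0]], gripper=[1,1,1,1,1])

```text
time: 14.62
tool_pos: [0.5623, -0.212, 0.1452]
ee_rot: [0.166, 0.321, 0.692, -0.625]
force: [2.4, -3.8, 1.6]
finger_gap: 0.119
```

```bash
python3 look.py b3
```

```text
t 14.62 q [-0.228   0.226  -0.4321 -0.641  -0.269   0.5582] F [ 2.4218 -3.7785  1.591 ] T [-0.7002  0.7902 -0.8171] gap 0.11945473264108965
tool theta 3.025894450280423 pos [ 0.5623 -0.212   0.1452]
pts 650
plate dir theta (mod pi) 3.02144752258596 ext [-0.0084 -0.0554] [0.0159 0.0535]
```

Emit:
send_rows(twist=[[0,-0.03,0],[0,-0.06,0],[0,-0.09,0],[0,-0.12,0],[0,-0.14,0]], delta_pos=[[0,0,0],[0,0,0],[0,0,0],[0,0,0],[0,0,0]], gripper=[1,1,1,1,1], grip_force=15)

```text
time: 15.08
tool_pos: [0.5623, -0.2119, 0.1451]
ee_rot: [0.213, 0.277, 0.679, -0.646]
force: [0.7, -4.3, 0.6]
finger_gap: 0.115
```

```bash
python3 look.py
```

```text
t 15.08 q [-0.228   0.2261 -0.4319 -0.641  -0.2695  0.6965] F [ 0.7367 -4.2717  0.5691] T [-0.7601  0.8122 -1.1261] gap 0.11500349806541502
tool theta -3.119045871925515 pos [ 0.5623 -0.2119  0.1451]
```

Emit:
send_rows(twist=[[0,-0.02,0],[0,-0.04,0],[0,-0.06,0],[0,-0.07,0],[0,-0.07,0]], delta_pos=[[0,0,0],[0,0,0],[0,0,0],[0,0,0],[0,0,0]], gripper=[1,1,1,1,1])

```text
time: 15.5
tool_pos: [0.5623, -0.2116, 0.1452]
ee_rot: [0.237, 0.254, 0.671, -0.655]
force: [0.7, -5.0, 1.2]
finger_gap: 0.131
```

```bash
python3 look.py b4
```

```text
t 15.5 q [-0.2278  0.2259 -0.4319 -0.6415 -0.27    0.7671] F [ 0.665 -4.979  1.187] T [-0.8251  0.6717 -1.2704] gap 0.13073142671118673
tool theta -3.0486238090050843 pos [ 0.5623 -0.2116  0.1452]
pts 641
plate dir theta (mod pi) 3.140986207440847 ext [-0.0037 -0.0556] [0.0125 0.0547]
```

View pics/b4.png

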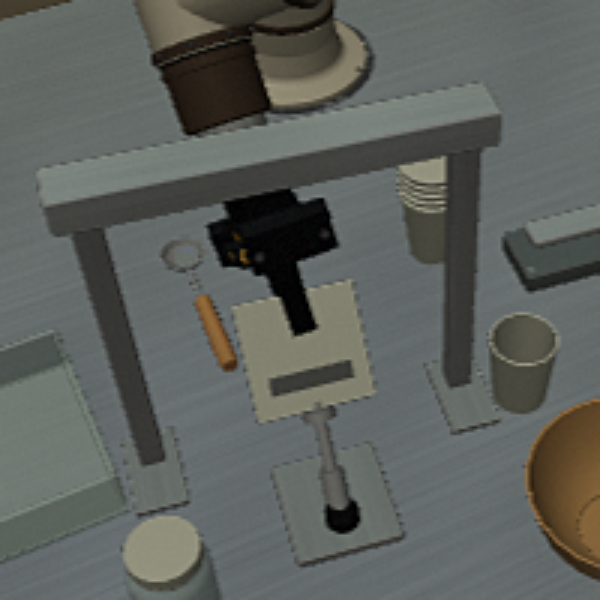

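Emit:
send_rows(twist=[[0,0,0],[0,0,0],[0,0,0],[0,0.03,0],[0,0.08,0]], delta_pos=[[0,0,0],[0,0,0],[0,0,0],[0,0,0],[0,0,0]], gripper=[0.5,0,0,0,0])

```text
time: 15.97
tool_pos: [0.5605, -0.2094, 0.143]
ee_rot: [0.208, 0.278, 0.682, -0.643]
force: [-0.1, 0.5, 0.7]
finger_gap: 0.417
```

Emit:
send_rows(twist=[[0,0,0],[0,0,0],[0,0,0],[0,0,0],[0,0,0]], delta_pos=[[0,0,0],[0,0,0],[0,0,0],[0,0,0],[0,0,0]], gripper=[0,0,0,0,0])

```text
time: 16.38
tool_pos: [0.5615, -0.2104, 0.1441]
ee_rot: [0.21, 0.279, 0.681, -0.644]
force: [0.7, 0.4, -0.0]
finger_gap: 0.798
```

Emit:
send_rows(twist=[[0,0,0],[0,0,0],[0,0,0],[0,0,0],[0,0,0]], delta_pos=[[0,0,0],[0,0,0],[0,0,0],[0,0,0],[0,0,0]], gripper=[0,0,0,0,0])

```text
time: 16.8
tool_pos: [0.5616, -0.2106, 0.1443]
ee_rot: [0.21, 0.279, 0.681, -0.644]
force: [0.1, -0.3, -0.1]
finger_gap: 0.994
```

```bash
python3 look.py c1; python3 - <<'E'
from plan import *
from rig import monitor
s=monitor.observe(); p,R=pose(s); q=np.array(s["q"])
a=p-n0*.03; b=a+zs*.06; c=b+zs*.05-n0*.05
for t in (a,b,c): q=path(q,p,R,t,R); rel(s,t); p=t
E
```

```text
t 16.8 q [-0.2271  0.2262 -0.4328 -0.6419 -0.272   0.6885] F [ 0.1127 -0.3475 -0.1171] T [ 0.0489  1.359  -0.0324] gap 0.9938061857127496
tool theta -3.1272856123683046 pos [ 0.5616 -0.2106  0.1443]
pts 641
plate dir theta (mod pi) 3.1348530054443153 ext [-0.0034 -0.0557] [0.0122 0.0541]
q [-0.264   0.2273 -0.4599 -0.7637 -0.2692  0.8388] minmargin 0.109 maxstep 0.014 err 0.0 el [-0.4395  0.1062  0.7108] fe [-0.1152  0.0731  0.4433] w [-0.1967 -0.0346  0.3578]
t 16.85 pos [ 0.5616 -0.2106  0.1443] q [-0.2271  0.2262 -0.4329 -0.6418 -0.272   0.6885] F [-0.0718 -0.8591  0.0756] gap 0.993
delta [ 0.03   -0.     -0.0004] 0.0300004740914353 twist [0. 0. 0.] 0.0
q [-0.2214  0.0894 -0.5418 -0.5773 -0.2923  0.6177] minmargin 0.11 maxstep 0.019 err 0.0 el [-0.5158  0.1161  0.723 ] fe [-0.176   0.096   0.4742] w [-0.2353 -0.0346  0.4038]
t 16.85 pos [ 0.5616 -0.2106  0.1443] q [-0.2271  0.2262 -0.4329 -0.6418 -0.272   0.6885] F [-0.0718 -0.8591  0.0756] gap 0.993
delta [ 0.0298 -0.0596 -0.0076] 0.06708356008747142 twist [0. 0. 0.] 0.0
q [-0.2365 -0.0399 -0.6566 -0.576  -0.3111  0.6256] minmargin 0.133 maxstep 0.011 err 0.0 el [-0.5887  0.1208  0.7249] fe [-0.2456  0.0953  0.481 ] w [-0.3057 -0.0346  0.41  ]
t 16.85 pos [ 0.5616 -0.2106  0.1443] q [-0.2271  0.2262 -0.4329 -0.6418 -0.272   0.6885] F [-0.0718 -0.8591  0.0756] gap 0.993
delta [ 0.0797 -0.1093 -0.0143] 0.1360181543662174 twist [0. 0. 0.] 0.0
```

Emit:
send_rows(twist=[[0,0,0],[0,0,0],[0,0,0],[0,0,0],[0,0,0]], delta_pos=[[0.006,0,0],[0.012,0,0],[0.018,0,0],[0.024,0,0],[0.028,0,0]], gripper=[0,0,0,0,0])

```text
time: 17.27
tool_pos: [0.54, -0.2074, 0.1259]
ee_rot: [0.209, 0.279, 0.681, -0.644]
force: [0.7, -0.0, -0.6]
finger_gap: 0.997
```

Emit:
send_rows(twist=[[0,0,0],[0,0,0],[0,0,0],[0,0,0],[0,0,0]], delta_pos=[[0,-0.006,-0.001],[0,-0.015,-0.002],[0,-0.028,-0.003],[0,-0.043,-0.005],[0,-0.06,-0.007]], gripper=[0,0,0,0,0])

```text
time: 17.68
tool_pos: [0.5017, -0.2015, 0.173]
ee_rot: [0.21, 0.279, 0.681, -0.644]
force: [-0.1, -0.4, -0.5]
finger_gap: 0.999
```

Emit:
send_rows(twist=[[0,0,0],[0,0,0],[0,0,0],[0,0,0],[0,0,0]], delta_pos=[[0.008,-0.012,-0.001],[0.02,-0.024,-0.003],[0.03,-0.036,-0.004],[0.04,-0.048,-0.006],[0.05,-0.055,-0.007]], gripper=[0,0,0,0,0])

```text
time: 18.1
tool_pos: [0.4281, -0.1896, 0.1837]
ee_rot: [0.211, 0.279, 0.68, -0.644]
force: [0.3, 0.1, 0.1]
finger_gap: 0.998
```

Emit:
send_rows(twist=[[0,0,0],[0,0,0],[0,0,0],[0,0,0],[0,0,0]], delta_pos=[[0,0,0],[0,0,0],[0,0,0],[0,0,0],[0,0,0]], gripper=[0,0,0,0,0])

```text
time: 18.52
tool_pos: [0.4296, -0.19, 0.1824]
ee_rot: [0.21, 0.279, 0.681, -0.644]
force: [-0.9, -0.2, -0.1]
finger_gap: 0.996
```

```bash
python3 look.py c2; python3 - <<'E'
from h import *
from rig import eyes
for n in ("top","scene"):
    c=eyes.camera(n); P,u,v=world(c)
    cen=np.array([.482,.205]); a=np.radians(82.8); d=np.array([np.cos(a),np.sin(a)]); e=np.array([d[1],-d[0]])
    L=(P[:,:2]-cen)@d; W=(P[:,:2]-cen)@e; k=(abs(L)<.11)&(abs(W)<.012); print(n,"bar z",np.median(P[k,2]))
    cv2.imwrite(f"pics/fin_{n}.png",c["image"][:,:,::-1])
E
```

```text
t 18.52 q [-0.2334 -0.0523 -0.6585 -0.5535 -0.3188  0.6002] F [-0.8517 -0.1965 -0.0851] T [0.1182 1.3012 0.0469] gap 0.9956056374184825
tool theta -3.127200795425422 pos [ 0.4296 -0.19    0.1824]
pts 644
plate dir theta (mod pi) 3.1380640379118083 ext [-0.0028 -0.0556] [0.0127 0.0539]
top bar z 0.05469350512519511
scene bar z 0.05404261992018804
```

View pics/fin_scene.png

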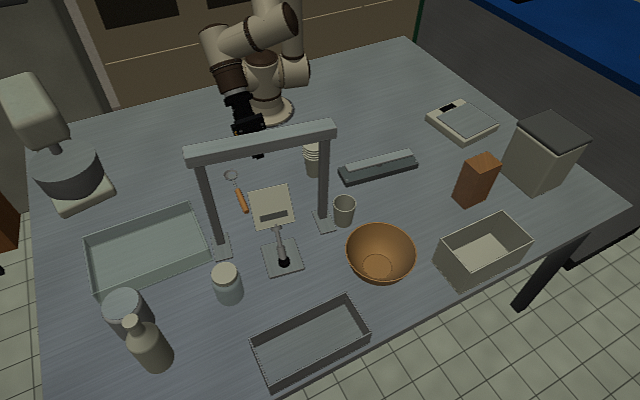

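The picture shows the sign with its bar face (near pixel 275,216) towards the far side. The stop bar is level and up (380,165), the other objects are where they were, and the gripper is clear (255,130).

```bash
python3 -c "
from rig import arm
print(arm.hand_in())"
```

```text
the job is handed in; nothing more can be done
None
```

The stop bar was pressed and released, the sign was turned to its far stop, and the job was handed in at about 18.6 s. The hand-in gives no verdict, so these are my own checks:

- **Stop bar:** I pressed it about 2 mm from its middle onto the hard stop, with about 16 N on the tool, and held it for about 0.8 s. The depth image then showed one end near 0.045 m. At the other end only a few noisy points showed (about 0.041 m), because the gripper hid most of it. I judged it level within the noise. After release it read 0.054–0.055 m, the same as at the start.
- **Sign:** I pinched it at the top edge with the tool tilted 7° off the spindle, because the wrist joint's range ruled out exact alignment. It turned from about 0.225 rad to the stop. There the tool went on to 3.235 rad while the plate stayed at 3.141. After letting go it measured 3.138 rad, with the bar face to the far side.
- **Surroundings:** The gripper is open and clear of everything. Tool forces stayed near 5 N or less while turning. The last picture shows the lamp frame and the other things where they were; I did not measure their positions again.

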